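# Wind a speaker lift up level with its twin

## Robot

A 6-joint arm with a two-finger parallel gripper is mounted at the origin on the work surface. World frame = base frame: x ahead of the robot, y to its left, z up, the work surface at z = 0. Lengths are in mm, angles in rad, forces in N, time in s.
With the tool pointing down it reaches from about 350 to 975 mm from the base axis. Payload 7.1 kg.
Tool frame: the origin (TCP) lies at the very end of the fingers, on their centre line; the grasp point (between the pads) lies 19 mm behind it; z points along the fingers, x is the direction in which the jaws open and shut, and the axes are right-handed (so a half turn about z gives the same grasp; the last joint's range is limited). The gripper opens to 88 mm and grips with 3 to 60 N. Pads are 20 mm wide; open, the fingers measure 115 mm over their backs; the gripper's body (75 mm by 178 mm) begins 61 mm behind the grasp point.
Start: joints at [-1.31, 0.423, 1.63, -0, 1.089, -0.019], TCP at [172.62, -600.672, 222.675] pointing down, gripper open.
Joint ranges: [-3, 3], [-0.9, 2.11], [0.09, 2.58], [-1.31, 4.45], [0.11, 2.69], [-2.54, 2.54]. Speed limits (rad/s): [2.39, 2.39, 3.01, 3.14, 3.14, 3.14].

## Interface

Orientations are given as a rotation vector (axis times angle).
In Python, from workcell import * gives the robot as it stands.
- The arm moves only by the tool arm_command, never from a script. Its argument "increments" is a list of rows, each a list of 2 entries, a list of its own where there are three numbers: the shift along the tool's x, y, z in cm, then the turn about the tool's z in degrees. In form: [[[dx, dy, dz], turn], ...]. A call has 1 to 20 rows; each row shifts and turns the pose as measured when the row begins, along the tool's axes as they then stand; what a row does not reach is not made up. A row lasts 1/10 s, in which the tool goes at most 50 mm and 8.59 degrees, less where a joint would pass 70% of its speed; a pose out of reach is approached as far as the arm can. A call is refused whole if a number of a shift passes 5 or a number of a turn 8.59, either way. A call with a gripper value outside its range is refused whole. "gripper" is the opening, from 0 (shut) to 1 (fully open), set as the call begins (left out, the last holds). The fingers move at their own pace and stop on an object; the grip force is fixed at half the most. Time passes only in rows, so rows that do not move let the fingers close. It gives the time, the measured TCP pose, the force and the opening at its end, in the units of the state.
- get_obs(): the state, without advancing time (a new reading comes with each control period).
- get_image(name): name is "scene" or "top"; returns the picture (480x640x3 uint8, red, green, blue); there is no depth.
- camera_params(name): a dict with "K" (3x3 intrinsics, pixels), "k1" (the pictures are not rectified: a ray, as slopes to the right and down, at radius r is drawn at 1 + k1 r^2 times it, then the intrinsics apply), "rvec" (rotation vector, rad) and "tvec" (3), from world to camera coordinates, as OpenCV has them. Camera axes: x right, y down, z forward; pixel columns grow to the right and rows downward; lengths in mm; the calibration is good to about 2 mm. A picture is of the moment at which its call begins. camera_params takes no time and is no camera call.
- close_job(): hands the job in, once; it reports no verdict.
The state is a dict: "t": time; "qpos": joint angles; "qvel": joint speeds; "joint_torque": joint torques, N m; "ee_pos": TCP position; "orientation": TCP orientation; "ft_force": force on the tool from outside, world axes, zero at the start; "moment": the same for the moment, N m; "width": finger opening in mm.
Only numpy, scipy, OpenCV 4.12 (cv2) and the standard library are available. Lean on these libraries where they do the work, as an engineer would, in place of code of your own. Each camera call takes 0.05 s, during which the arm holds its last target.

## Task

The two speakers must stand at the same height. Pick up the crank and fit it fully home on the lift's screw, feeling for the fit and never forcing it, then wind it gently until the top of the speaker on the lift is level with the top of the one on the teak plinth (within 2 mm). Leave the crank seated on the screw, let go, and leave the other things on the cabinet alone.

Things in the scene. Friction and masses are not known exactly. Their poses are not given: they have to be found in the camera images.
- lift: Screw lift fixed to the cabinet: base 110 x 200 x 10 mm, two guide rods, cap 74 x 36 mm with its top 132 mm high, upright lead screw between the rods. Origin on the cabinet top on the screw's axis, z up. Its tray, 105 mm from the axis towards -y, carries a dark speaker 76 x 76 x 70 mm, all below 160 mm. The screw lifts 10 mm a turn, up when turned clockwise seen from above.
- screw_top (a point): Centre of the lead screw's upper end, 182 mm above the cabinet top (fixed to the frame, does not turn with the screw). The end is a round stub 14 mm in diameter, tapering to 8 mm over its last 5 mm, standing 50 mm out of the cap. Turning the screw takes about 0.1 N m; it stays where it is left.
- lift_speaker_top (a point): Centre of the top face of the speaker on the lift; it rises with the tray. Starts 12 to 28 mm too low.
- plinth_speaker_top (a point): Centre of the top face of the equal speaker that stands on the fixed teak plinth (96 x 96 mm); z up. This is the height to reach.
- crank_hub (a point): Centre of the crank's steel hub, half-way up, on its axis; z up, x along the arm towards the knob. Hub 30 x 30 mm square, 60 mm high (this point 30 mm above its underside); grip it on the two faces beside the arm (across y). The crank starts standing upright on its socket. Fully home on the screw, this point is 15 mm below screw_top. Mass 0.2 to 0.4 kg.
- crank_knob (a point): Centre of the crank's upright wooden knob, on its axis: 20 mm in diameter, 40 mm high, turning freely on its spindle, 60 mm from the hub's axis along the arm. It spans 62 to 102 mm above the hub's underside, this point at 82 mm; the tops of arm (14 mm wide) and hub are at 60 mm. x points along the arm, away from the hub.
- bowl_mid (a point): Centre of a white ceramic incense bowl, 90 mm wide, 45 mm high. Leave alone.
- tumbler_mid (a point): Centre of a clear glass tumbler, 74 mm wide, 95 mm high. Leave alone.
- torch_mid (a point): Centre of a flat lighter-shaped aluminium torch lying down, 92 x 26 x 15 mm. Leave alone.
- caddy_mid (a point): Centre of a black remote caddy with three pockets, 90 x 150 x 85 mm. Leave alone.
- crank_socket (a point): Mouth of the hub's socket, centre of the hub's underside; z up, x along the arm. Bore 16.4 mm, 45 mm deep. Two crossing slots 10 mm wide, along x and along y, cut the lowest 12 mm and take the cross bar: it fits four ways, 90 degrees apart, with about 0.09 rad of play each way. Bar not under a slot: the hub stops 10.5 mm too high. Fully home, the bore's floor rests on the screw's end.
- cross_bar (a point): Middle of the level cross bar through the screw's stub, on the screw's axis, 38 mm below screw_top: flat-topped steel, 34 mm long overall, 7 mm wide, 7 mm high, turning with the screw. Which way the bar points differs every time and is not given: this point's axes are those of the frame, not of the bar.
There are look-alikes about, which are no part of the job. Of the things that look like the part that bears crank_hub, take the one that is farthest to the robot's right at the start. Leave any orange or turquoise look-alike of the part that bears plinth_speaker_top alone.

How it is judged (in metres and radians):
On the way:
1. the crank is fully home on the screw, upright, with the speaker still low (z of crank_hub in the frame of screw_top below -0.012 m and horizontal distance between crank_hub and screw_top below 0.004 m and angle between crank_hub's own z axis and vertical below 0.12 rad and z of lift_speaker_top in the frame of plinth_speaker_top below -0.005 m), for 0.2 s.
At the end, for the whole second after the job is handed in: The top of the speaker on the lift is within 2 mm of the height of the other speaker's top, and the crank sits fully home (within 3 mm, on the screw's axis within 4 mm) and upright on the screw (z of lift_speaker_top in the frame of plinth_speaker_top between -0.002 and 0.002 m and z of crank_hub in the frame of screw_top below -0.012 m and horizontal distance between crank_hub and screw_top below 0.004 m and angle between crank_hub's own z axis and vertical below 0.15 rad); the robot touches nothing.
It fails at once if the lift was forced: contact forces on it above 50 N in all (contact force between anything else and lift above 50 N).
It fails at once if the bowl was moved more than 20 mm (distance of bowl_mid from where it was at the start of the episode above 0.02 m).
It fails at once if the tumbler was moved more than 20 mm (distance of tumbler_mid from where it was at the start of the episode above 0.02 m).
It fails at once if the torch was moved more than 20 mm (distance of torch_mid from where it was at the start of the episode above 0.02 m).
It fails at once if the caddy was moved more than 20 mm (distance of caddy_mid from where it was at the start of the episode above 0.02 m).
It also fails if it takes over 72 s, if anything falls off the work surface, if the arm or the gripper's body presses on something with over 40 N, if the wrist force passes 120 N, or if a joint passes its speed limit or range.

## Working session

There is one attempt and no reset: what is moved stays moved. The work goes in short steps, Python scripts to look and compute and a tool call to move; the robot and the scene stay as the last step left them, time stands still between calls to the robot, and variables do not carry over. Pictures are saved under pics/ and viewed, and the job is handed in when it is done.

Besides the shell and the picture viewer there is one more tool, called after "Emit:" as a command line: name --argument value ..., lists and objects as JSON in quotes. arm_command: Moves the arm, as the interface text tells. Its arguments: {"type":"object","properties":{"increments":{"type":"array","items":{"type":"array"}},"gripper":{"type":"number"}},"required":["increments"]}

```bash
ls; mkdir -p pics; python3 - <<'E'
from workcell import *
import cv2
for n in("scene","top"):
    im=get_image(n); cv2.imwrite(f"pics/{n}0.png",im[:,:,::-1]); print(n,camera_params(n))
print(get_obs())
E
```

```text
pics
scene {'K': array([[495.50834454,   0.        , 322.59343246],
       [  0.        , 495.50834454, 244.67450158],
       [  0.        ,   0.        ,   1.        ]]), 'k1': -0.08745476022445367, 'rvec': array([ 1.80279969,  1.75121318, -0.68847954]), 'tvec': array([ -82.41832171, -312.41255808, 1555.32035237])}
top {'K': array([[494.11552911,   0.        , 320.7889566 ],
       [  0.        , 494.11552911, 238.46915759],
       [  0.        ,   0.        ,   1.        ]]), 'k1': 0.030534053884654876, 'rvec': array([ 2.10976035, -2.1361079 ,  0.19752497]), 'tvec': array([  45.02443143,  596.59741765, 1341.0574501 ])}
{'t': 0.1, 'qpos': array([-1.31001240e+00,  4.23769292e-01,  1.63056270e+00, -1.27941773e-05,
        1.08856458e+00, -1.90074379e-02]), 'qvel': array([ 6.52606304e-06, -6.94775318e-04, -3.66373998e-03,  2.15807725e-03,
       -4.64470629e-04, -3.37089619e-04]), 'joint_torque': array([-1.53720110e-03, -5.45619893e+01, -2.74323303e+01,  6.45843451e-02,
        1.87950575e-02, -2.91827337e-05]), 'ee_pos': array([ 172.4938187 , -600.24108233,  221.99636227]), 'orientation': array([-2.50886669e+00,  1.88949573e+00,  1.62294245e-03]), 'ft_force': array([ 0.10638786, -0.20720258,  0.54912391]), 'moment': array([ 0.03132063,  0.01038238, -0.01607009]), 'width': 88.13882377332091}
```

View pics/scene0.png

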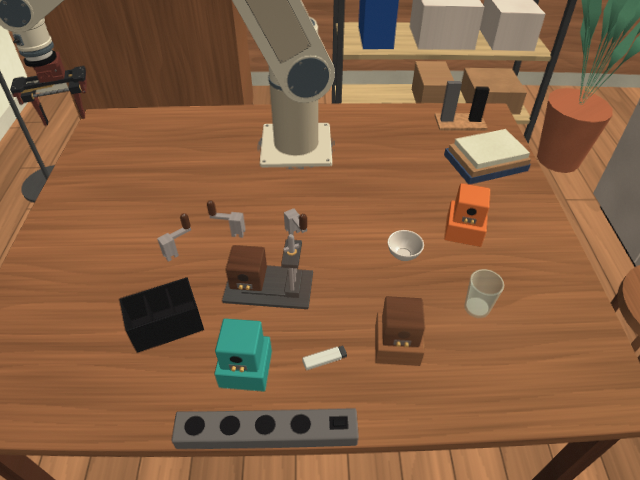

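View pics/top0.png

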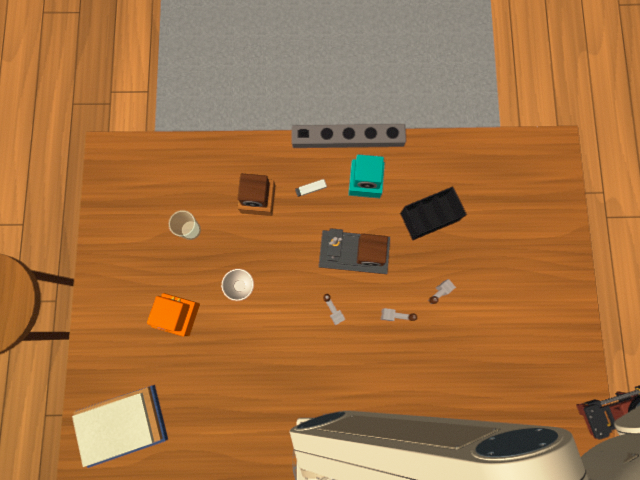

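The pictures show three cranks; the rightmost (lowest y) is at top (445,290), scene (168,245). The lift is at top (335,245), scene (290,265). The brown plinth speaker is at top (255,192), scene (402,330). Next I'll enlarge these areas.

```bash
cat > h.py <<'E'
import numpy as np, cv2
from workcell import *
from scipy.optimize import least_squares
P={n:camera_params(n) for n in("scene","top")}
def proj(n,X):
    p=P[n]; X=np.atleast_2d(np.float64(X))
    d=np.array([p["k1"],0,0,0,0.])
    return cv2.projectPoints(X,p["rvec"],p["tvec"],p["K"],d)[0].reshape(-1,2)
def ray(n,uv):
    p=P[n]; d=np.array([p["k1"],0,0,0,0.])
    s=cv2.undistortPoints(np.float64(uv).reshape(1,1,2),p["K"],d).ravel()
    R=cv2.Rodrigues(p["rvec"])[0]
    c=-R.T@p["tvec"]; v=R.T@np.array([s[0],s[1],1]); return c,v/np.linalg.norm(v)
def atz(n,uv,z):
    c,v=ray(n,uv); return c+v*(z-c[2])/v[2]
def tri(a,b):
    f=lambda X:np.r_[proj("scene",X)[0]-a,proj("top",X)[0]-b]
    r=least_squares(f,atz("top",b,100)); return r.x,r.fun
def crop(n,x0,y0,w,h,s,name,im=None):
    if im is None: im=get_image(n)
    c=cv2.resize(im[y0:y0+h,x0:x0+w],None,fx=s,fy=s,interpolation=cv2.INTER_CUBIC)
    cv2.imwrite(f"pics/{name}.png",c[:,:,::-1])
E
python3 - <<'E'
from h import *
s=cv2.imread("pics/scene0.png")[:,:,::-1];t=cv2.imread("pics/top0.png")[:,:,::-1]
crop("s",150,200,200,140,4,"s_a",s)
crop("t",310,220,160,110,5,"t_a",t)
crop("s",370,280,70,90,6,"s_b",s)
crop("t",225,160,60,60,8,"t_b",t)
E
```

```text
(no output)
```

View pics/s_a.png

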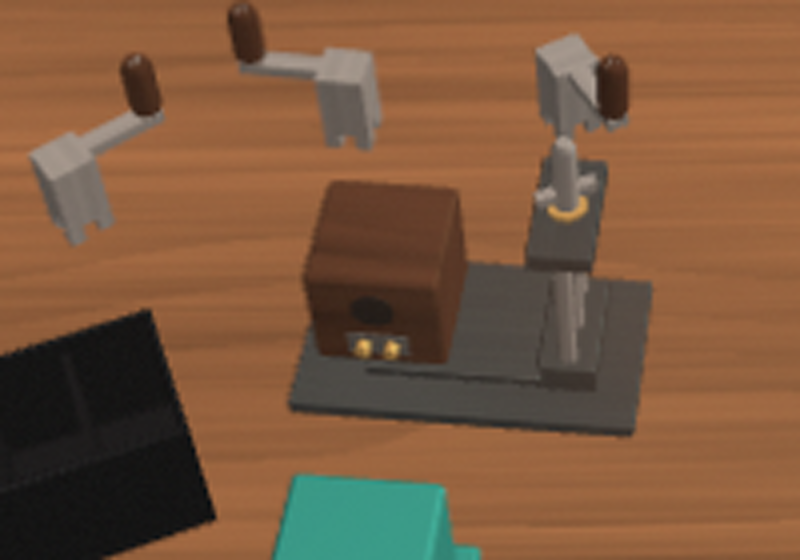

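View pics/t_a.png

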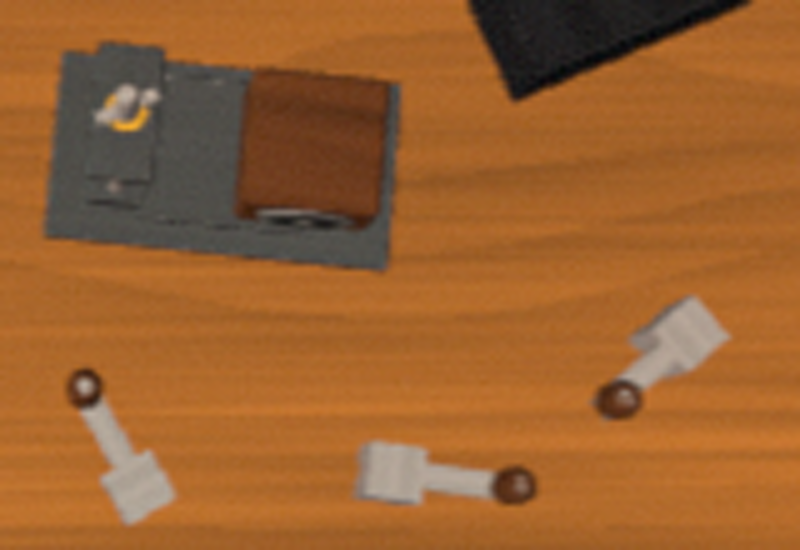

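View pics/s_b.png

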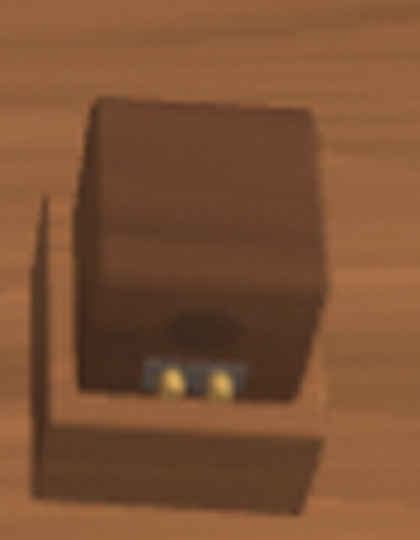

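View pics/t_b.png

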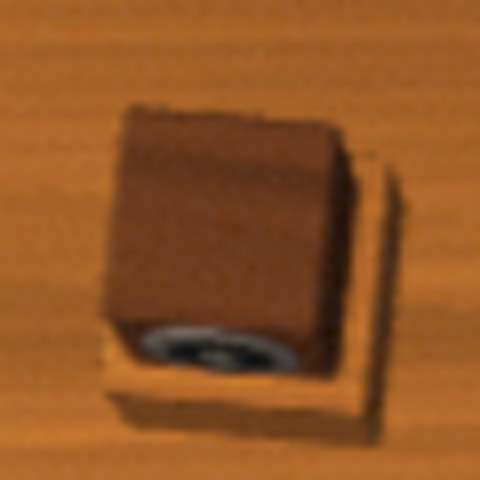

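```bash
cat >> h.py <<'E'
def cS(u,v,x0=150,y0=200,s=4): return np.array([(u+.5)/s-.5+x0,(v+.5)/s-.5+y0])
def cT(u,v,x0=310,y0=220,s=5): return cS(u,v,x0,y0,s)
E
python3 - <<'E'
from h import *
np.set_printoptions(precision=1,suppress=True)
for nm,a,b,z in [("hubtop",cS(63,156),cT(694,334),60),("knobtop",cS(136,60),cT(620,398),102),("screwtop",cS(564,142),cT(127,92),182),
  ("bar1",cS(540,197),cT(99,117),144),("bar2",cS(594,183),cT(156,97),144)]:
    X,f=tri(a,b); print(nm,X,f,"S",atz("scene",a,z),"T",atz("top",b,z))
R=cv2.Rodrigues(np.array(get_obs()["orientation"]))[0];print(R)
E
```

```text
hubtop [ 457.2 -312.8   61.7] [ 0.1  0.   0.1 -0. ] S [ 455.5 -313.7   60. ] T [ 457.3 -312.9   60. ]
knobtop [ 420.3 -263.1  105.2] [ 1.   0.1  1.1 -0.2] S [ 416.6 -266.9  102. ] T [ 420.  -260.8  102. ]
screwtop [573.6  -0.7 184.5] [ 0.6 -0.   0.7 -0. ] S [571.1  -2.  182. ] T [574.1   1.1 182. ]
bar1 [569.6  -4.3 138.3] [ 5.9 -0.1  7.2 -0.3] S [574.7 -16.5 144. ] T [568.  15. 144.]
bar2 [575.8   1.9 155.4] [-5.1  0.1 -6.4  0.2] S [565.3  12.3 144. ] T [578.4 -15.3 144. ]
[[ 0.3 -1.  -0. ]
 [-1.  -0.3  0. ]
 [-0.  -0.  -1. ]]
```

```bash
cat >> h.py <<'E'
def pose():
    o=get_obs(); R=cv2.Rodrigues(np.array(o["orientation"]))[0]
    return np.array(o["ee_pos"]),np.degrees(np.arctan2(R[1,0],R[0,0])),o,R
def plan(target,th,n,n_turn=None,p=None,th0=None):
    """rows to world target (mm), tool-x angle th (deg) in n rows"""
    if p is None: p,th0,_,_=pose()
    n_turn=n_turn or n; t=th0; rows=[]; pp=np.array(p,float); target=np.array(target,float)
    for i in range(n):
        d=(target-pp)/(n-i)
        c,s=np.cos(np.radians(t)),np.sin(np.radians(t))
        r=[round((d[0]*c+d[1]*s)/10,2),round((d[0]*s-d[1]*c)/10,2),round(-d[2]/10,2)]
        dt=-round((th-t)/(n_turn-i),1) if i<n_turn else 0
        rows.append([r,dt]); pp=pp+d; t-=dt
    import json; print(json.dumps(rows).replace(" ",""))
def st():
    p,t,o,R=pose(); np.set_printoptions(precision=3,suppress=True)
    print("t %.2f"%o["t"],"p",p.round(1),"th %.1f"%t,"tilt",R[:,2].round(4),"F",np.round(o["ft_force"],1),"M",np.round(o["moment"],2),"w %.1f"%o["width"],"q6 %.3f"%o["qpos"][5])
E
python3 - <<'E'
from h import *
st(); plan([457,-313,170],36.5,16)
E
```

```text
t 0.10 p [ 172.5 -600.2  222. ] th -74.0 tilt [-0.     0.001 -1.   ] F [ 0.1 -0.2  0.5] M [ 0.03  0.01 -0.02] w 88.1 q6 -0.019
[[[-1.23,-2.2,0.32],-6.9],[[-0.96,-2.34,0.32],-6.9],[[-0.67,-2.44,0.32],-6.9],[[-0.38,-2.5,0.32],-6.9],[[-0.07,-2.53,0.32],-6.9],[[0.23,-2.52,0.32],-6.9],[[0.53,-2.47,0.32],-6.9],[[0.83,-2.39,0.32],-6.9],[[1.11,-2.27,0.32],-6.9],[[1.37,-2.12,0.32],-6.9],[[1.62,-1.94,0.32],-6.9],[[1.84,-1.73,0.32],-6.9],[[2.03,-1.5,0.32],-6.9],[[2.2,-1.25,0.32],-6.9],[[2.33,-0.97,0.32],-6.9],[[2.43,-0.69,0.32],-7.0]]
```

Emit:
arm_command --increments '[[[-1.2,-2.2,0.3],-6.9],[[-1,-2.3,0.3],-6.9],[[-0.7,-2.4,0.3],-6.9],[[-0.4,-2.5,0.3],-6.9],[[-0.1,-2.5,0.3],-6.9],[[0.2,-2.5,0.3],-6.9],[[0.5,-2.5,0.3],-6.9],[[0.8,-2.4,0.3],-6.9],[[1.1,-2.3,0.3],-6.9],[[1.4,-2.1,0.3],-6.9],[[1.6,-1.9,0.3],-6.9],[[1.8,-1.7,0.3],-6.9],[[2.0,-1.5,0.3],-6.9],[[2.2,-1.3,0.3],-6.9],[[2.3,-1,0.3],-6.9],[[2.4,-0.7,0.3],-7.0]]' --gripper 1

```text
t: 1.7
ee_pos: [449.3, -290.6, 167.9]
orientation: [-2.937, -1.09, 0.004]
ft_force: [0.6, -0.7, 1.0]
width: 88.1
```

```bash
python3 - <<'E'
from h import *
st(); plan([456.8,-313,60],36.5,5)
s=get_image("scene");t=get_image("top")
crop("s",100,150,200,150,4,"s_c",s)
crop("t",380,220,120,120,5,"t_c",t)
E
```

```text
t 1.70 p [ 449.3 -290.6  167.9] th 40.7 tilt [-0.006  0.008 -1.   ] F [ 0.6 -0.7  1. ] M [-0.03 -0.17 -0.04] w 88.1 q6 -1.311
[[[-0.18,0.44,2.16],0.8],[[-0.17,0.44,2.16],0.9],[[-0.17,0.44,2.16],0.8],[[-0.16,0.44,2.16],0.9],[[-0.15,0.45,2.16],0.8]]
```

View pics/s_c.png

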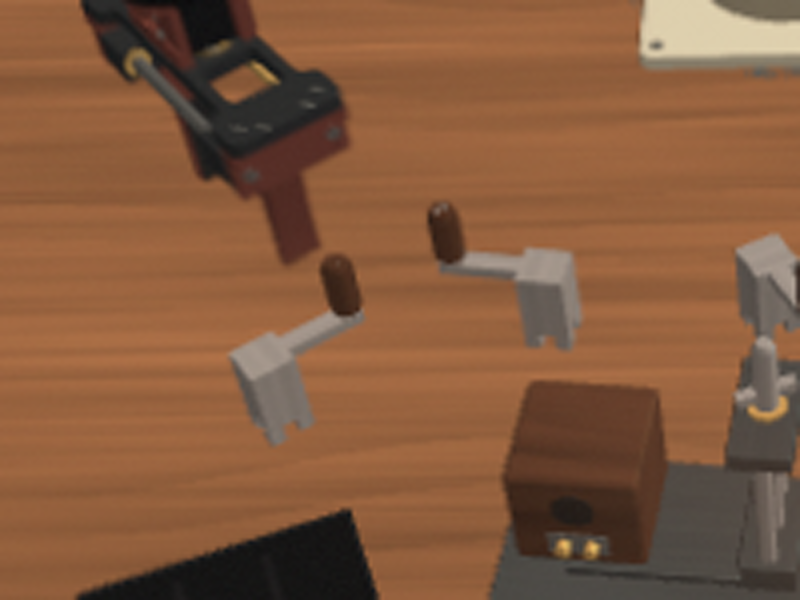

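View pics/t_c.png

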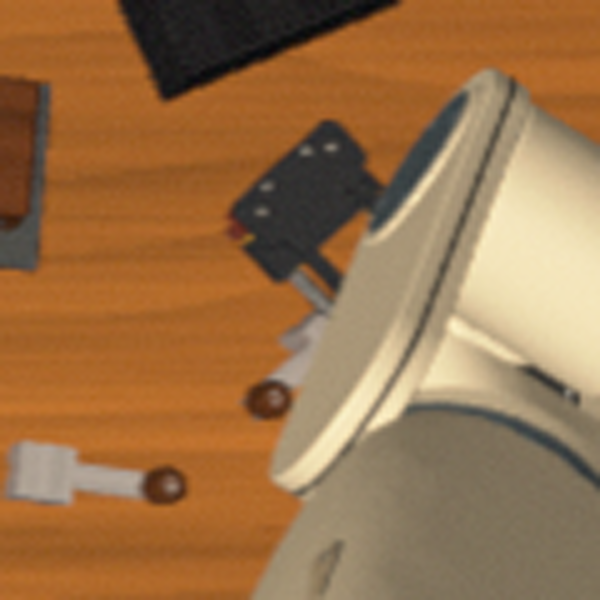

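The gripper is over the crank, with its fingers across the crank's y axis, and the hub at scene (165,238) is clear. I'll align and descend.

Emit:
arm_command --increments '[[[-0.6,1.6,0.8],2.5],[[-0.2,0.6,0.8],1.7],[[0,0,0],0]]'

```text
t: 2.1
ee_pos: [457.1, -312.0, 150.4]
orientation: [-2.977, -0.971, 0.007]
ft_force: [0.1, -0.9, -0.4]
width: 87.9
```

```bash
python3 - <<'E'
from h import *
st(); plan([456.8,-313,60],36.5,5)
E
```

```text
t 2.10 p [ 457.1 -312.   150.4] th 36.1 tilt [-0.007  0.009 -1.   ] F [ 0.1 -0.9 -0.4] M [ 0.02 -0.07  0.01] w 87.9 q6 -1.255
[[[-0.02,0.01,1.81],-0.1],[[-0.02,0.01,1.81],-0.1],[[-0.02,0.01,1.81],-0.1],[[-0.02,0.01,1.81],-0.0],[[-0.02,0.01,1.81],-0.1]]
```

Emit:
arm_command --increments '[[[0,0,2.5],0],[[0,0,2.5],0],[[0,0,2.5],0],[[0,0,2.2],0],[[0,0,1.2],0],[[0,0,0.5],0],[[0,0,0],0]]'

```text
t: 2.8
ee_pos: [453.4, -313.4, 34.2]
orientation: [-2.981, -0.959, 0.007]
ft_force: [-0.4, 0.7, 0.1]
width: 87.5
```

```bash
python3 - <<'E'
from h import *
st(); plan([456.8,-313,32],36.5,2)
s=get_image("scene");crop("s",100,150,150,110,5,"s_d",s)
E
```

```text
t 2.80 p [ 453.4 -313.4   34.2] th 35.7 tilt [-0.007  0.008 -1.   ] F [-0.4  0.7  0.1] M [-0.09 -0.13 -0.03] w 87.5 q6 -1.254
[[[0.15,0.08,0.11],-0.4],[[0.15,0.08,0.11],-0.4]]
```

View pics/s_d.png

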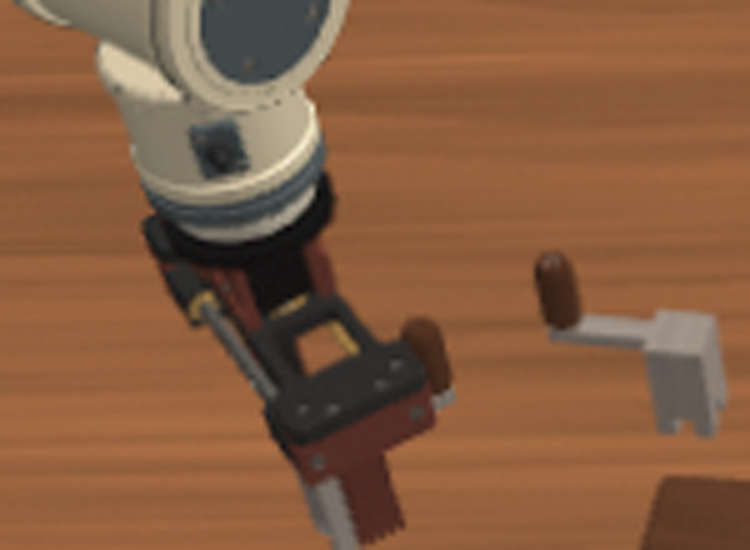

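The fingers straddle the hub and the knob is clear of the body. I'll close.

Emit:
arm_command --increments '[[[0.3,0.15,0.2],-0.7],[[0,0,0],0],[[0,0,0],0],[[0,0,0],0],[[0,0,0],0],[[0,0,0],0],[[0,0,0],0],[[0,0,0],0]]' --gripper 0

```text
t: 3.65
ee_pos: [459.5, -314.4, 36.1]
orientation: [-2.98, -0.981, 0.0]
ft_force: [-0.4, -0.4, -0.0]
width: 29.7
```

```bash
python3 - <<'E'
from h import *
st()
E
```

```text
t 3.65 p [ 459.5 -314.4   36.1] th 36.4 tilt [-0.001  0.004 -1.   ] F [-0.4 -0.4 -0. ] M [-0.08 -0.15 -0.03] w 29.7 q6 -1.262
```

Gripped at 29.7 mm. Lifting.

Emit:
arm_command --increments '[[[0,0,-1],0],[[0,0,-2],0],[[0,0,-3.5],0],[[0,0,-3.5],0],[[0,0,-3.5],0],[[0,0,-3.5],0],[[0,0,-3],0],[[0,0,-1.5],0],[[0,0,0],0]]'

```text
t: 4.55
ee_pos: [456.5, -313.1, 260.4]
orientation: [-2.973, -0.978, 0.008]
ft_force: [0.1, 1.2, -3.3]
width: 30.2
```

```bash
python3 - <<'E'
from h import *
st(); plan([572,-2,250],108.5,15)
E
```

```text
t 4.55 p [ 456.5 -313.1  260.4] th 36.4 tilt [-0.008  0.009 -1.   ] F [ 0.1  1.2 -3.3] M [-0.01 -0.16  0.03] w 30.2 q6 -1.261
[[[1.85,-1.21,0.07],-4.8],[[1.95,-1.05,0.07],-4.8],[[2.03,-0.89,0.07],-4.8],[[2.09,-0.71,0.07],-4.8],[[2.15,-0.54,0.07],-4.8],[[2.18,-0.35,0.07],-4.8],[[2.21,-0.17,0.07],-4.8],[[2.21,0.02,0.07],-4.8],[[2.2,0.2,0.07],-4.8],[[2.18,0.38,0.07],-4.8],[[2.14,0.56,0.07],-4.8],[[2.08,0.74,0.07],-4.8],[[2.01,0.91,0.07],-4.8],[[1.93,1.08,0.07],-4.8],[[1.83,1.24,0.07],-4.9]]
```

Emit:
arm_command --increments '[[[1.8,-1.2,0],-4.8],[[1.9,-1,0],-4.8],[[2,-0.9,0],-4.8],[[2.1,-0.7,0],-4.8],[[2.1,-0.5,0],-4.8],[[2.2,-0.3,0],-4.8],[[2.2,-0.2,0],-4.8],[[2.2,0,0],-4.8],[[2.2,0.2,0],-4.8],[[2.2,0.4,0],-4.8],[[2.1,0.6,0],-4.8],[[2.1,0.7,0],-4.8],[[2,0.9,0],-4.8],[[1.9,1,0],-4.8],[[1.8,1.2,0],-4.8],[[0,0,0],0]]'

```text
t: 6.15
ee_pos: [553.0, 12.7, 243.1]
orientation: [-1.749, -2.558, 0.014]
ft_force: [0.6, 0.1, -3.7]
width: 30.1
```

```bash
python3 - <<'E'
from h import *
st(); plan([572,-2,240],108.5,3)
E
```

```text
t 6.15 p [553.   12.7 243.1] th 111.2 tilt [-0.041  0.017 -0.999] F [ 0.6  0.1 -3.7] M [ 0.03 -0.17  0.01] w 30.1 q6 -1.958
[[[-0.68,0.41,0.1],0.9],[[-0.68,0.42,0.1],0.9],[[-0.67,0.43,0.1],0.9]]
```

Emit:
arm_command --increments '[[[0,0,0],0],[[0,0,0],0]]'

```text
t: 6.35
ee_pos: [551.4, 12.3, 241.2]
orientation: [-1.749, -2.554, 0.018]
ft_force: [-0.2, 1.0, -2.7]
width: 29.9
```

```bash
python3 - <<'E'
from h import *
st(); 
E
```

```text
t 6.35 p [551.4  12.3 241.2] th 111.2 tilt [-0.045  0.016 -0.999] F [-0.2  1.  -2.7] M [ 0.1  -0.21 -0.01] w 29.9 q6 -1.957
```

Emit:
arm_command --increments '[[[-2,1.4,-0.5],2.5],[[0,0,0],0]]'

```text
t: 6.55
ee_pos: [571.1, -3.1, 244.5]
orientation: [-1.809, -2.51, 0.022]
ft_force: [0.9, -1.2, -3.9]
width: 30.5
```

```bash
python3 - <<'E'
from h import *
st(); print(get_obs()["qvel"])
E
```

```text
t 6.55 p [571.1  -3.1 244.5] th 108.4 tilt [-0.046  0.016 -0.999] F [ 0.9 -1.2 -3.9] M [ 0.08 -0.23 -0.04] w 30.5 q6 -1.933
[ 0.015 -0.025  0.087  0.018  0.021 -0.01 ]
```

Emit:
arm_command --increments '[[[0,0,-3],0],[[0,0,-3],0]]'

```text
t: 6.75
ee_pos: [570.0, -5.7, 300.3]
orientation: [-1.808, -2.499, 0.032]
ft_force: [0.2, 0.2, -2.9]
width: 30.1
```

```bash
python3 - <<'E'
from h import *
st()
E
```

```text
t 6.75 p [570.   -5.7 300.3] th 108.2 tilt [-0.058  0.017 -0.998] F [ 0.2  0.2 -2.9] M [ 0.08 -0.2   0.  ] w 30.1 q6 -1.932
```

Emit:
arm_command --increments '[[[0,0,2.5],0],[[0,0,2.5],0]]'

```text
t: 6.95
ee_pos: [570.9, -6.7, 256.9]
orientation: [-1.819, -2.506, 0.02]
ft_force: [-0.6, 0.6, -4.0]
width: 30.2
```

```bash
python3 - <<'E'
from h import *
st()
E
```

```text
t 6.95 p [570.9  -6.7 256.9] th 108.0 tilt [-0.044  0.016 -0.999] F [-0.6  0.6 -4. ] M [ 0.02 -0.19 -0.08] w 30.2 q6 -1.932
```

Emit:
arm_command --increments '[[[0,0,0],8],[[0,0,0],8]]'

```text
t: 7.15
ee_pos: [567.5, -8.0, 253.4]
orientation: [-2.16, -2.215, 0.037]
ft_force: [0.8, -0.5, -2.9]
width: 30.3
```

```bash
python3 - <<'E'
from h import *
st()
E
```

```text
t 7.15 p [567.5  -8.  253.4] th 91.4 tilt [-0.051  0.016 -0.999] F [ 0.8 -0.5 -2.9] M [ 0.03 -0.2  -0.  ] w 30.3 q6 -1.645
```

Emit:
arm_command --increments '[[[0,0,0],-8],[[0,0,0],-8]]'

```text
t: 7.35
ee_pos: [565.3, -9.3, 252.2]
orientation: [-1.834, -2.485, 0.029]
ft_force: [-0.4, 0.7, -3.5]
width: 30.0
```

```bash
python3 - <<'E'
from h import *
st()
E
```

```text
t 7.35 p [565.3  -9.3 252.2] th 107.1 tilt [-0.054  0.016 -0.998] F [-0.4  0.7 -3.5] M [ 0.06 -0.18  0.03] w 30.0 q6 -1.922
```

```bash
python3 - <<'E'
from h import *
s=get_image("scene");t=get_image("top"); st()
crop("s",230,130,120,90,6,"s_e",s)
crop("s",200,100,200,150,4,"s_e2",s)
crop("t",290,180,120,90,6,"t_e",t)
E
```

```text
t 7.45 p [565.4  -9.3 252.3] th 106.9 tilt [-0.054  0.016 -0.998] F [-0.5  1.4 -3.1] M [ 0.07 -0.22  0.04] w 30.5 q6 -1.918
```

View pics/s_e2.png

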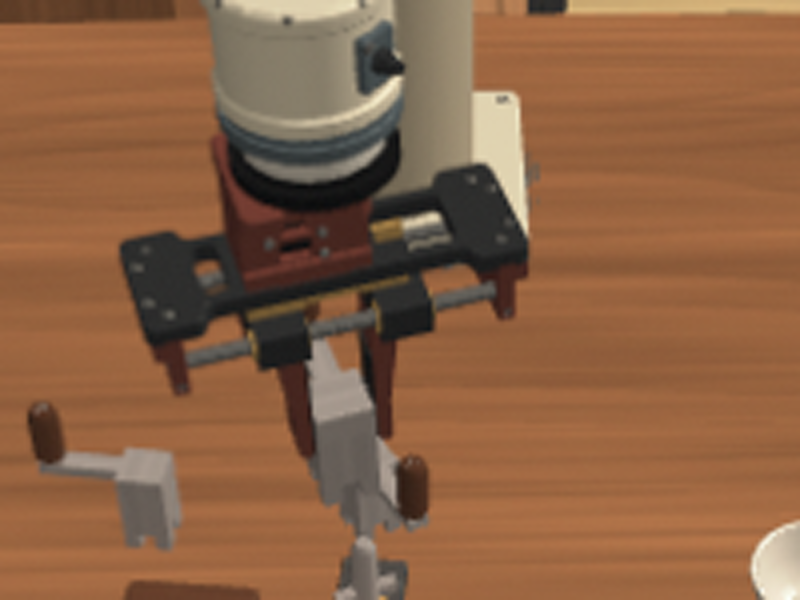

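View pics/t_e.png

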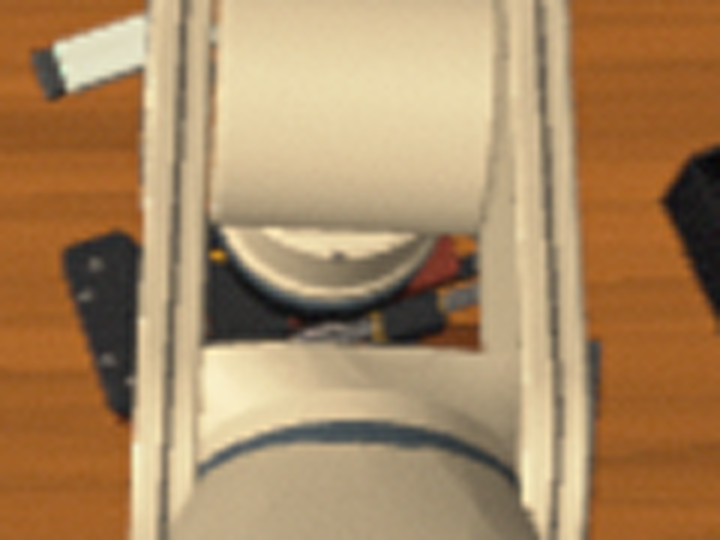

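```bash
cat >> h.py <<'E'
def hubpts(oy,h=36.0,ox=0.0):
    p,th,o,R=pose()
    c=p+R@np.array([ox,oy,h])  # underside centre
    # crank axes: z up=-toolz, crank x = -? arm
    return c,R
def overlay(im,n,x0,y0,w,hh,s,name,oy,h,ox=0):
    c,R=hubpts(oy,h,ox)
    cc=cv2.resize(im[y0:y0+hh,x0:x0+w],None,fx=s,fy=s,interpolation=cv2.INTER_CUBIC).copy()
    pts=[]
    for zz in(0,60):
        for a,b in((-15,-15),(15,-15),(15,15),(-15,15)): pts.append(c+R@np.array([a,b,-zz]))
    q=(proj(n,pts)-[x0,y0]+.5)*s-.5
    for i in range(4):
        for a,b in((i,(i+1)%4),(i+4,(i+1)%4+4),(i,i+4)):
            cv2.line(cc,tuple(np.int32(np.round(q[a]))),tuple(np.int32(np.round(q[b]))),(0,255,0),1)
    cv2.imwrite(f"pics/{name}.png",cc[:,:,::-1]); return c
E
python3 - <<'E'
from h import *
s=get_image("scene"); cv2.imwrite("pics/s_f_full.png",s[:,:,::-1])
print(overlay(s,"scene",250,170,80,80,8,"s_f",-2.6,36))
E
```

```text
[561.20429539  -9.28439678 216.54702022]
```

View pics/s_f.png

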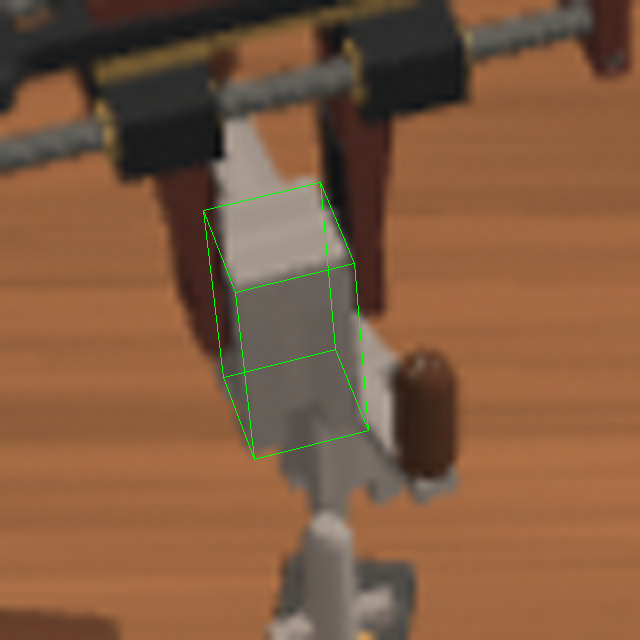

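The hub overlay agrees with the picture to about 1 px: hub's lower front edge is at about scene (282,227) to (296,224), and the screw tip shows at (291,235). Moving over the screw.

Emit:
arm_command --increments '[[[0.2,0.7,0.9],-0.8],[[0.2,0.7,0.9],-0.8]]'

```text
t: 7.7
ee_pos: [577.5, -1.3, 234.1]
orientation: [-1.816, -2.501, 0.026]
ft_force: [-0.8, -0.5, -3.1]
width: 30.1
```

```bash
cat >> h.py <<'E'
def ov2(name,oy,h,S,x0=250,y0=170,w=80,hh=80,s=8,im=None):
    if im is None: im=get_image("scene")
    c=overlay(im,"scene",x0,y0,w,hh,s,name,oy,h)
    cc=cv2.imread(f"pics/{name}.png")
    a=np.linspace(0,2*np.pi,24,endpoint=False)
    for r,z in((4,182),(7,177),(7,132)):
        q=(proj("scene",[[S[0]+r*np.cos(t),S[1]+r*np.sin(t),z] for t in a])-[x0,y0]+.5)*s-.5
        cv2.polylines(cc,[np.int32(np.round(q))],True,(255,255,0),1)
    cv2.imwrite(f"pics/{name}.png",cc); return c
E
python3 - <<'E'
from h import *
st(); print(ov2("s_g",-2.6,36,(571.1,-2),y0=180))
E
```

```text
t 7.70 p [577.5  -1.3 234.1] th 108.0 tilt [-0.051  0.017 -0.999] F [-0.8 -0.5 -3.1] M [ 0.09 -0.21  0.05] w 30.1 q6 -1.924
[573.28   -0.914 196.614]
```

View pics/s_g.png

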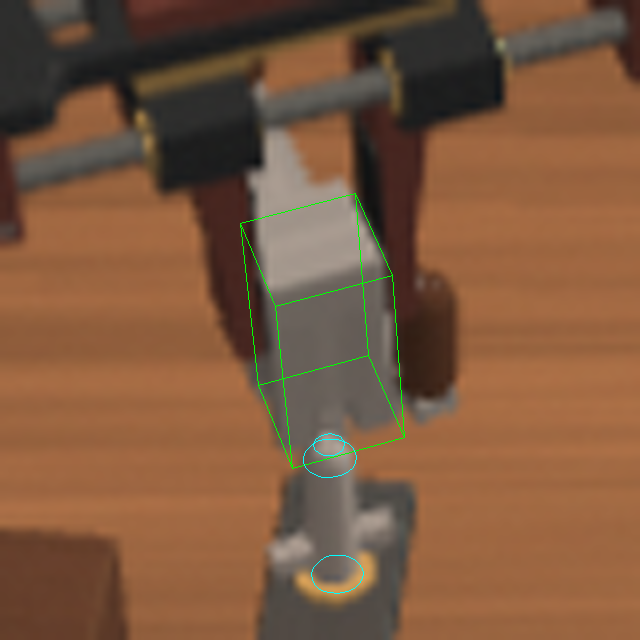

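```bash
python3 - <<'E'
from h import *
st(); print(get_obs()["qvel"]);im=get_image("scene");st();print(ov2("s_h",-2.6,36,(571.1,-2),y0=180,im=im))
E
```

```text
t 7.75 p [577.6  -0.7 232.4] th 108.1 tilt [-0.052  0.017 -0.999] F [ 0.5  0.8 -4.2] M [ 0.11 -0.28 -0.03] w 29.9 q6 -1.924
[-0.004 -0.007  0.013 -0.003  0.038  0.001]
t 7.80 p [577.1  -0.9 232.9] th 108.1 tilt [-0.053  0.017 -0.998] F [ 0.5 -0.1 -2.8] M [ 0.06 -0.19 -0.05] w 30.0 q6 -1.924
[572.69   -1.081 197.065]
```

View pics/s_h.png

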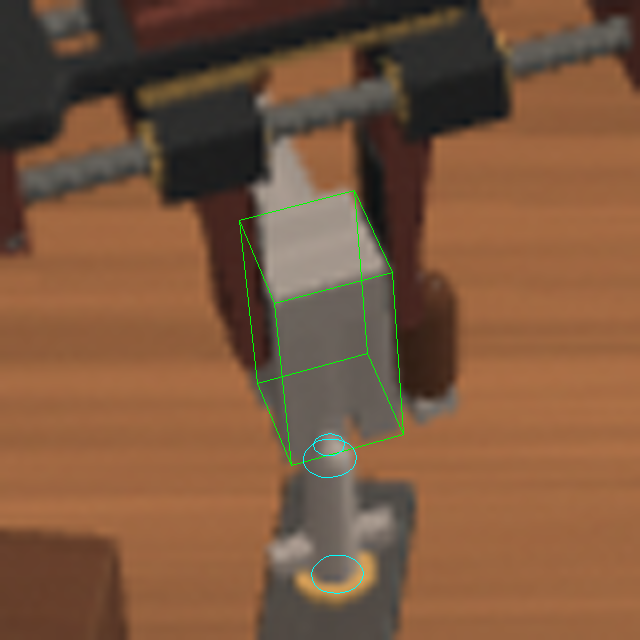

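The overlay now matches: hub top front edge runs crop (275,300) to (390,270), and the screw ring matches the stub. I'll lower by small steps.

Emit:
arm_command --increments '[[[-0.05,0,0.5],-0.3],[[-0.05,0,0.5],0]]'

```text
t: 8.0
ee_pos: [577.2, -1.3, 222.1]
orientation: [-1.807, -2.505, 0.028]
ft_force: [-0.5, 0.2, -2.2]
width: 30.0
```

```bash
python3 - <<'E'
from h import *
st(); get_image("top"); im=get_image("scene");st();print(ov2("s_i",-2.6,36,(571.1,-2),y0=180,im=im))
E
```

```text
t 8.00 p [577.2  -1.3 222.1] th 108.4 tilt [-0.054  0.017 -0.998] F [-0.5  0.2 -2.2] M [ 0.08 -0.24 -0.01] w 30.0 q6 -1.930
t 8.10 p [576.7  -1.4 221.7] th 108.3 tilt [-0.055  0.017 -0.998] F [ 0.5  0.2 -2.6] M [ 0.05 -0.2  -0.04] w 29.9 q6 -1.930
[572.278  -1.659 185.873]
```

View pics/s_i.png

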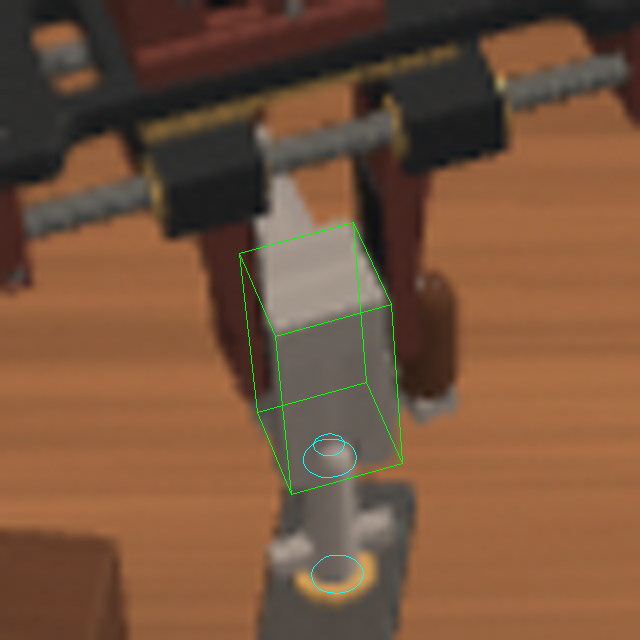

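```bash
python3 - <<'E'
from h import *
im=get_image("scene"); st()
c=im[215:255,275:312].astype(float); c=np.clip((c-40)*1.5,0,255).astype(np.uint8)
cv2.imwrite("pics/s_j.png",cv2.resize(c,None,fx=16,fy=14,interpolation=cv2.INTER_LANCZOS4)[:,:,::-1])
c=cv2.imread("pics/s_f_full.png")[215:255,275:312].astype(float);c=np.clip((c-40)*1.5,0,255).astype(np.uint8)
E
```

```text
t 8.15 p [577.   -1.5 222.2] th 108.3 tilt [-0.054  0.017 -0.998] F [ 0.5  0.  -2.5] M [ 0.04 -0.14  0.04] w 30.1 q6 -1.930
```

View pics/s_j.png

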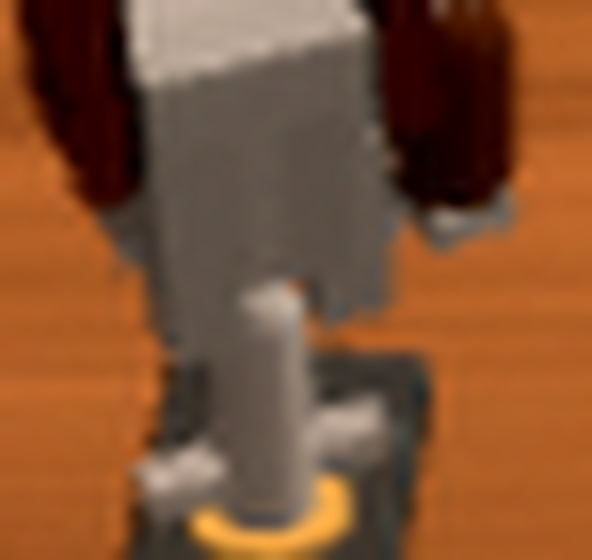

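```bash
python3 - <<'E'
from h import *
c,v=ray("scene",(291.5,235));print("cam",c,"dir",v, v[2]/np.hypot(v[0],v[1]))
p,th,o,R=pose();print(R)
# predicted positions
C,_=hubpts(-2.6,36)
for a in (15,5,-5,-15): print(a,(proj("scene",C+R@[a,15,0])-[275,215]+.5)[0]*[16,14],(proj("scene",C+R@[a,15,-12])-[275,215]+.5)[0]*[16,14])
for z in(182,177,144): print((proj("scene",[[571.1,-2,z]])-[275,215]+.5)[0]*[16,14])
print("TCP",(proj("scene",[p])-[275,215]+.5)[0]*[16,14])
E
```

```text
cam [1292.71251113   40.53477031  922.31615007] dir [-0.69759992 -0.03937915 -0.71540452] -1.0238926035720148
[[-0.31445862  0.94772691 -0.05412476]
 [ 0.94870593  0.31572747  0.01652956]
 [ 0.03275418 -0.04615061 -0.99839736]]
15 [405.24934033 319.32113426] [400.84333891 265.61315527]
5 [331.57341779 337.52685299] [326.48948032 283.87475637]
-5 [257.60952284 355.80690807] [251.84206282 302.2125975 ]
-15 [183.35965179 374.16084686] [176.90313237 320.6262296 ]
[258.2709568  288.57967501]
[259.94880093 311.91869734]
[270.75748009 461.93729576]
TCP [247.97289467 122.95090718]
```

The enlarged view shows the stub's tip at scene (292,236), seen through the hub's front slot. The hub sits about 2 mm behind the axis, so I'll correct for that and descend gently.

Emit:
arm_command --increments '[[[0,0.25,0.2],0],[[0,0.05,0.3],0],[[0,0.05,0.3],0]]'

```text
t: 8.45
ee_pos: [580.7, -0.3, 214.6]
orientation: [-1.808, -2.505, 0.026]
ft_force: [-0.4, 0.5, -3.3]
width: 30.0
```

```bash
python3 - <<'E'
from h import *
st()
E
```

```text
t 8.45 p [580.7  -0.3 214.6] th 108.3 tilt [-0.052  0.017 -0.999] F [-0.4  0.5 -3.3] M [ 0.08 -0.2  -0.04] w 30.0 q6 -1.928
```

Emit:
arm_command --increments '[[[0,-0.05,0.3],0],[[0,0,0.3],0]]'

```text
t: 8.65
ee_pos: [579.5, -0.2, 208.4]
orientation: [-1.808, -2.504, 0.027]
ft_force: [-1.5, 0.4, -1.7]
width: 30.0
```

```bash
python3 - <<'E'
from h import *
st()
im=get_image("scene"); st()
c=im[205:255,270:317].astype(float); c=np.clip((c-40)*1.5,0,255).astype(np.uint8)
cv2.imwrite("pics/s_k.png",cv2.resize(c,None,fx=12,fy=12,interpolation=cv2.INTER_LANCZOS4)[:,:,::-1])
E
```

```text
t 8.65 p [579.5  -0.2 208.4] th 108.3 tilt [-0.053  0.017 -0.999] F [-1.5  0.4 -1.7] M [-0.    0.21  0.03] w 30.0 q6 -1.928
t 8.70 p [579.2  -0.2 207.8] th 108.3 tilt [-0.054  0.017 -0.998] F [-1.1 -0.1 -4.8] M [ 0.02 -0.03  0.01] w 30.3 q6 -1.928
```

View pics/s_k.png

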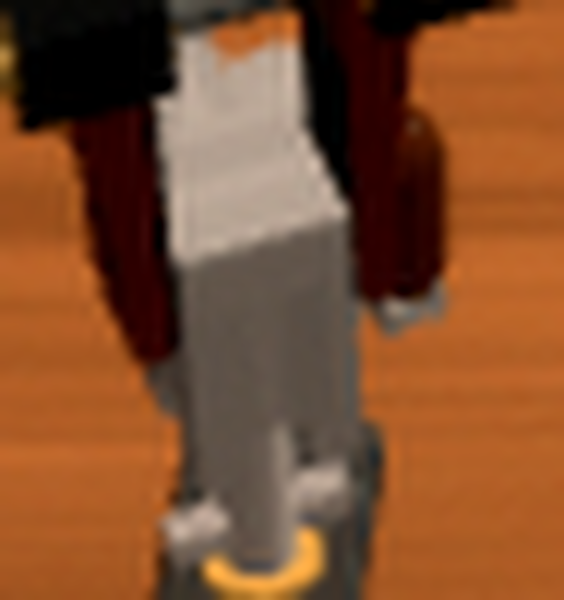

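The stub now enters the bore, with a light side force of −1.5 N in x. I'll continue in small steps, relieving x.

Emit:
arm_command --increments '[[[0,-0.1,0.3],0],[[0,0,0.3],0]]'

```text
t: 8.9
ee_pos: [578.1, -0.5, 201.5]
orientation: [-1.808, -2.504, 0.027]
ft_force: [-0.4, 1.1, -3.4]
width: 30.1
```

```bash
python3 - <<'E'
from h import *
st()
E
```

```text
t 8.90 p [578.1  -0.5 201.5] th 108.3 tilt [-0.053  0.017 -0.999] F [-0.4  1.1 -3.4] M [ 0.02 -0.23 -0.01] w 30.1 q6 -1.929
```

Emit:
arm_command --increments '[[[0,0.04,0.35],0],[[0,0.04,0.35],0]]'

```text
t: 9.1
ee_pos: [577.8, -0.4, 193.8]
orientation: [-1.807, -2.504, 0.029]
ft_force: [-2.1, -0.7, -1.6]
width: 29.6
```

```bash
python3 - <<'E'
from h import *
st()
E
```

```text
t 9.10 p [577.8  -0.4 193.8] th 108.3 tilt [-0.054  0.016 -0.998] F [-2.1 -0.7 -1.6] M [-0.15  0.29  0.06] w 29.6 q6 -1.929
```

Emit:
arm_command --increments '[[[0,0.03,0.3],0],[[0,0.03,0.3],0]]'

```text
t: 9.3
ee_pos: [577.5, -0.3, 187.0]
orientation: [-1.807, -2.503, 0.031]
ft_force: [-2.6, -0.6, -1.4]
width: 29.7
```

```bash
python3 - <<'E'
from h import *
st()
E
```

```text
t 9.30 p [577.5  -0.3 187. ] th 108.3 tilt [-0.056  0.016 -0.998] F [-2.6 -0.6 -1.4] M [-0.18  0.28  0.03] w 29.7 q6 -1.928
```

Emit:
arm_command --increments '[[[0,-0.05,0.25],0],[[0,0,0.25],0]]'

```text
t: 9.5
ee_pos: [577.1, -0.3, 181.4]
orientation: [-1.807, -2.503, 0.03]
ft_force: [-1.0, 0.3, -2.4]
width: 30.2
```

```bash
python3 - <<'E'
from h import *
st()
E
```

```text
t 9.50 p [577.1  -0.3 181.4] th 108.3 tilt [-0.055  0.016 -0.998] F [-1.   0.3 -2.4] M [-0.01  0.08  0.01] w 30.2 q6 -1.929
```

Emit:
arm_command --increments '[[[0,-0.03,0.25],0],[[0,0,0.25],0]]'

```text
t: 9.7
ee_pos: [576.8, -0.2, 176.1]
orientation: [-1.807, -2.504, 0.029]
ft_force: [-1.6, -0.7, -2.3]
width: 30.1
```

```bash
python3 - <<'E'
from h import *
st()
E
```

```text
t 9.70 p [576.8  -0.2 176.1] th 108.3 tilt [-0.054  0.016 -0.998] F [-1.6 -0.7 -2.3] M [-0.07  0.08 -0.04] w 30.1 q6 -1.929
```

The underside has passed bar level (about 147 mm) without resistance, so the bar is in a slot. A few more mm to home.

Emit:
arm_command --increments '[[[0,0,0.15],0],[[0,0,0.15],0]]'

```text
t: 9.9
ee_pos: [576.6, -0.2, 172.7]
orientation: [-1.807, -2.504, 0.029]
ft_force: [-2.3, 0.1, 5.5]
width: 30.2
```

```bash
python3 - <<'E'
from h import *
st()
E
```

```text
t 9.90 p [576.6  -0.2 172.7] th 108.3 tilt [-0.054  0.016 -0.998] F [-2.3  0.1  5.5] M [-0.05  0.21  0.  ] w 30.2 q6 -1.929
```

Emit:
arm_command --increments '[[[0,0,0.1],0],[[0,0,0.1],0]]'

```text
t: 10.1
ee_pos: [576.8, -0.2, 172.7]
orientation: [-1.808, -2.504, 0.029]
ft_force: [-5.2, -1.0, 8.3]
width: 29.9
```

```bash
python3 - <<'E'
from h import *
st()
E
```

```text
t 10.10 p [576.8  -0.2 172.7] th 108.3 tilt [-0.054  0.016 -0.998] F [-5.2 -1.   8.3] M [0.02 0.79 0.01] w 29.9 q6 -1.929
```

Home: Fz rose to 8 N at TCP z 172.7, where the hub's underside should be at 137. Before winding I'll measure the height difference from the opening pictures, fitting box edges with subpixel code.

```bash
cat > fit.py <<'E'
from h import *
from scipy.ndimage import map_coordinates
def corners(q,H=70):
    x,y,yaw,z=q; c,s=np.cos(yaw),np.sin(yaw); o=[]
    for zz in(z,z-H):
        for a,b in((-38,-38),(38,-38),(38,38),(-38,38)): o.append([x+a*c-b*s,y+a*s+b*c,zz])
    return np.array(o)
def camc(n):
    R=cv2.Rodrigues(P[n]["rvec"])[0]; return -R.T@P[n]["tvec"]
def meas(q,ims,srch,use):
    """silhouette + top edges; returns residuals, weights, sample data"""
    C=corners(q); out=[]
    for n,im in ims.items():
        g=cv2.GaussianBlur(im.astype(np.float32),(0,0),0.7)
        for ei in use[n]:
            a,b=C[ei[0]],C[ei[1]]
            pts=proj(n,a+(b-a)*np.linspace(.12,.88,25)[:,None])
            d=pts[-1]-pts[0]; d/=np.linalg.norm(d); nn=np.array([-d[1],d[0]])
            s=np.arange(-srch,srch+.01,.1)
            L=pts[:,None]+nn*s[None,:,None]
            pr=np.stack([map_coordinates(g[:,:,k],[L[...,1],L[...,0]],order=3,mode='nearest') for k in range(3)],-1)
            pr=pr.mean(0)  # average along edge
            gr=np.linalg.norm(np.gradient(pr,axis=0),axis=1)
            k=gr.argmax(); w=gr.copy(); w[np.abs(s-s[k])>0.8]=0
            w=w**2; off=(w*s).sum()/w.sum()
            out.append((n,ei,nn,pts[12],off,gr[k]))
    return out
def fit(q,ims,use,it=8,verbose=True,biasxy=None):
    q=np.array(q,float)
    for i in range(it):
        m=meas(q,ims,4.0 if i<3 else 2.0,use)
        tgt=[(n,ei,nn,p+nn*o) for n,ei,nn,p,o,_ in m]
        def f(qq):
            C=corners(qq); r=[]
            for n,ei,nn,t in tgt:
                pm=proj(n,[(C[ei[0]]+C[ei[1]])/2])[0]
                r.append((pm-t)@nn)
            return np.array(r)
        # include edge ends for yaw by two half-edges
        q=least_squares(f,q,x_scale=[1,1,.01,1]).x
    r=f(q)
    if verbose:
        for (n,ei,nn,t),rr,mm in zip(tgt,r,m): print("  ",n,ei,"res %.2f grad %.1f"%(rr,mm[5]))
    return q
E
python3 - <<'E'
from fit import *
np.set_printoptions(precision=2,suppress=True)
a=cS(388,232);b=cT(314,140)
print("lift spk",tri(a,b)[0]); 
a=cS(205,190,370,280,6);b=cT(225,212,225,160,8)
print("plinth spk",tri(a,b)[0])
# draw initial boxes
S=cv2.imread("pics/scene0.png");T=cv2.imread("pics/top0.png")
E
```

```text
lift spk [ 561.17 -102.78  103.23]
plinth spk [731.67 220.17 126.82]
```

```bash
cat >> fit.py <<'E'
T4=[(0,1),(1,2),(2,3),(3,0)]
USE={"scene":T4+[(1,5),(2,6)],"top":T4}
def draw(q,ims,tag):
    C=corners(q)
    for n,im in ims.items():
        pr=proj(n,C); x0,y0=np.int32(pr.min(0)-12); w,h=np.int32(pr.max(0)+12)-[x0,y0]; s=7
        c=cv2.resize(im[y0:y0+h,x0:x0+w],None,fx=s,fy=s,interpolation=cv2.INTER_CUBIC)[:,:,::-1].copy()
        for e in T4+[(0,4),(1,5),(2,6),(3,7),(4,5),(5,6),(6,7),(7,4)]:
            a,b=[tuple(np.int32(((pr[k]-[x0,y0]+.5)*s-.5).round())) for k in e]; cv2.line(c,a,b,(0,255,0),1)
        cv2.imwrite(f"pics/{tag}_{n}.png",c)
E
python3 - <<'E'
from fit import *
np.set_printoptions(precision=3,suppress=True)
ims={"scene":cv2.imread("pics/scene0.png")[:,:,::-1],"top":cv2.imread("pics/top0.png")[:,:,::-1]}
for nm,q in(("L",[561,-103,-.1,103]),("P",[731,220,-.1,127])):
    r=fit(q,ims,USE); print(nm,r); draw(r,ims,"fit"+nm)
    for n in ims: print(n,fit(q,{n:ims[n]},USE,verbose=False))
a=cv2.imread("pics/fitL_scene.png");b=cv2.imread("pics/fitP_scene.png");c=cv2.imread("pics/fitL_top.png");d=cv2.imread("pics/fitP_top.png")
W=max(a.shape[1]+b.shape[1],c.shape[1]+d.shape[1]);H=max(a.shape[0],b.shape[0])+max(c.shape[0],d.shape[0])
o=np.zeros((H,W,3),np.uint8);o[:a.shape[0],:a.shape[1]]=a;o[:b.shape[0],a.shape[1]:a.shape[1]+b.shape[1]]=b
y=max(a.shape[0],b.shape[0]);o[y:y+c.shape[0],:c.shape[1]]=c;o[y:y+d.shape[0],c.shape[1]:c.shape[1]+d.shape[1]]=d
f=min(1,800/W,600/H);cv2.imwrite("pics/fits.png",cv2.resize(o,None,fx=f,fy=f,interpolation=cv2.INTER_AREA));print(W,H)
E
```

```text
scene (0, 1) res -1.29 grad 2.9
   scene (1, 2) res 0.24 grad 1.3
   scene (2, 3) res -1.67 grad 0.8
   scene (3, 0) res 0.36 grad 3.4
   scene (1, 5) res -0.01 grad 3.8
   scene (2, 6) res 0.00 grad 1.1
   top (0, 1) res -1.69 grad 3.5
   top (1, 2) res -0.10 grad 3.5
   top (2, 3) res -1.20 grad 2.1
   top (3, 0) res -0.18 grad 1.9
L [ 560.89  -103.697   -0.194  102.71 ]
scene [589.778 -96.317  -0.237 135.604]
top [ 341.592   35.111    2.321 1407.334]
   scene (0, 1) res -1.39 grad 2.9
   scene (1, 2) res 0.10 grad 0.8
   scene (2, 3) res -0.79 grad 2.3
   scene (3, 0) res 0.31 grad 2.7
   scene (1, 5) res -0.30 grad 3.2
   scene (2, 6) res 0.49 grad 3.9
   top (0, 1) res -1.00 grad 6.1
   top (1, 2) res -0.88 grad 3.8
   top (2, 3) res -1.59 grad 3.2
   top (3, 0) res -1.20 grad 2.1
P [728.091 219.378  -0.121 120.473]
scene [749.277 210.407  -0.049 151.115]
top [ 341.269   38.801   -0.081 1415.869]
952 966
```

View pics/fits.png

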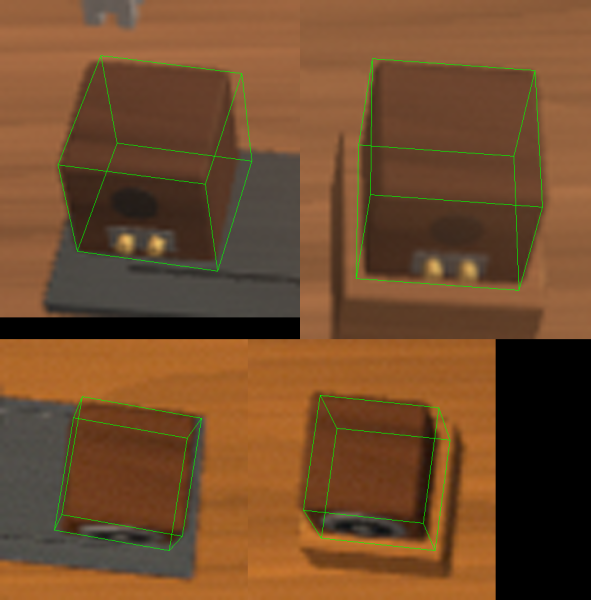

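```bash
python3 - <<'E'
from h import *
S=cv2.imread("pics/scene0.png");T=cv2.imread("pics/top0.png")
for nm,im,x0,y0,w,h in(("LS",S,220,240,52,56),("PS",S,376,292,54,62),("LT",T,352,228,42,40),("PT",T,232,168,46,44)):
    s=12; c=cv2.resize(im[y0:y0+h,x0:x0+w].astype(np.float32),None,fx=s,fy=s,interpolation=cv2.INTER_CUBIC)
    c=np.clip((c-15)*1.9,0,255).astype(np.uint8)
    for k in range(0,w,5): cv2.putText(c,str(x0+k),(int(k*s),10),0,.35,(255,255,255),1); cv2.line(c,(int((k+.5)*s),12),(int((k+.5)*s),18),(255,255,255),1)
    for k in range(0,h,5): cv2.putText(c,str(y0+k),(0,int((k+.5)*s)+4),0,.35,(255,255,255),1); cv2.line(c,(26,int((k+.5)*s)),(32,int((k+.5)*s)),(255,255,255),1)
    if c.shape[0]>600: c=c[:600]
    cv2.imwrite(f"pics/z{nm}.png",c)
E
```

```text
(no output)
```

View pics/zLS.png

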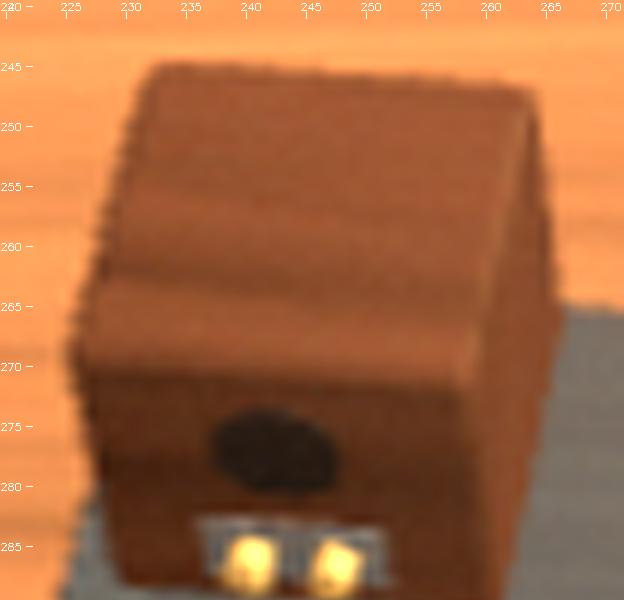

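View pics/zPS.png

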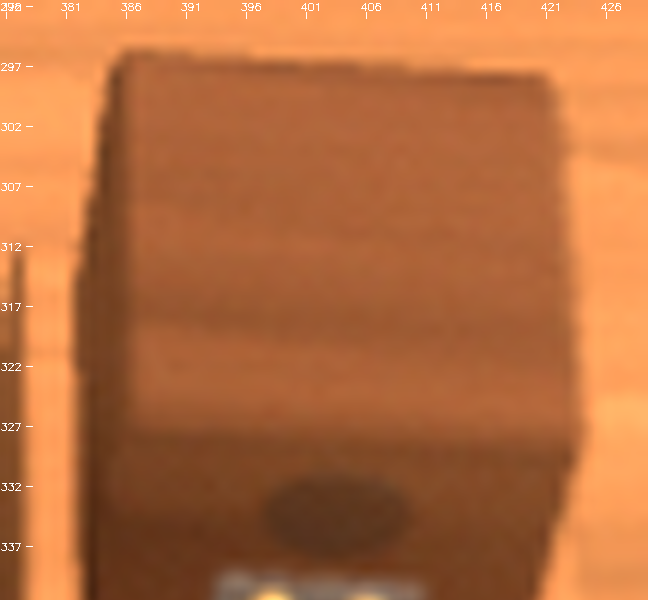

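View pics/zLT.png

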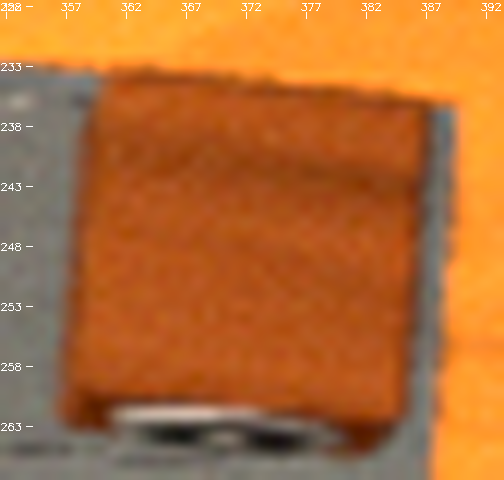

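View pics/zPT.png

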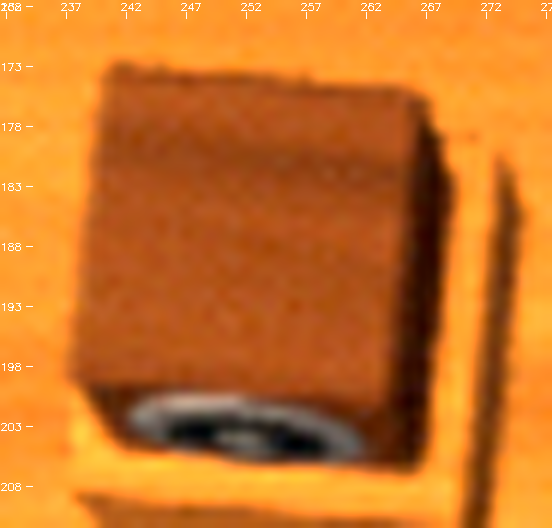

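```bash
python3 - <<'E'
from h import *
np.set_printoptions(precision=1,suppress=True)
def px(c,x0,y0): return np.array(c)/12-.46+[x0,y0]
LS=dict(mm=(152,66),mp=(527,92),pp=(470,385),pm=(75,368))
PS=dict(mm=(128,55),mp=(548,78),pp=(580,440),pm=(125,432))
LT=dict(pp=(105,75),pm=(428,103),mm=(400,418),mp=(68,398))
PT=dict(pp=(112,68),pm=(418,95),mm=(385,402),mp=(75,383))
for nm,a,b,s0,t0 in(("L",LS,LT,(220,240),(352,228)),("P",PS,PT,(376,292),(232,168))):
    A=[]
    for k in a:
        X,f=tri(px(a[k],*s0),px(b[k],*t0)); A.append(X); print(nm,k,X,f)
    A=np.array(A); print("mean",A.mean(0)," sides",[np.linalg.norm(A[i]-A[i-1]) for i in range(4)])
print(camc("top") if 0 else ray("top",(320,240))[0])
E
```

```text
L mm [ 520.7 -137.3  101.7] [ 0.7  0.   0.9 -0.1]
L mp [526.6 -64.9  98.7] [ 1.3  0.   1.6 -0.1]
L pp [600.4 -72.9 100.9] [ 0.6  0.   0.8 -0.1]
L pm [ 593.3 -145.6   99.4] [ 0.4  0.   0.5 -0.1]
mean [ 560.3 -105.2  100.2]  sides [np.float64(73.09327071724545), np.float64(72.77400540462317), np.float64(74.28708802397287), np.float64(73.11839412412252)]
P mm [690.3 190.7 122.4] [ 0.4 -0.   0.6  0. ]
P mp [696.  261.5 120.7] [ 0.4 -0.   0.6  0.1]
P pp [769.9 254.1 123.1] [ 0.4 -0.   0.5  0.1]
P pm [763.7 182.6 119.7] [ 0.8 -0.   1.1  0.1]
mean [730.  222.2 121.5]  sides [np.float64(73.90193759850557), np.float64(71.06449463530451), np.float64(74.35018054494972), np.float64(71.82557083638015)]
[ 337.8   37.6 1428.6]
```

Both speakers' tops are triangulated: lift speaker z≈100.2, plinth speaker z≈121.5, a difference of about 21 mm (roughly 2.1 turns). I'll wind gently, watching the force.

Emit:
arm_command --increments '[[[-0.02,0,-0.05],4],[[-0.02,0,-0.05],4],[[-0.02,0,-0.05],4]]'

```text
t: 10.4
ee_pos: [576.7, -0.8, 173.8]
orientation: [-2.068, -2.297, 0.037]
ft_force: [0.7, 0.0, -7.7]
width: 30.2
```

```bash
python3 - <<'E'
from h import *
st()
E
```

```text
t 10.40 p [576.7  -0.8 173.8] th 96.0 tilt [-0.054  0.016 -0.998] F [ 0.7  0.  -7.7] M [ 0.13 -0.41  0.09] w 30.2 q6 -1.714
```

Emit:
arm_command --increments '[[[-0.03,0,0.02],6],[[-0.03,0,0],6],[[-0.03,0,0],6],[[-0.03,0,0],6]]'

```text
t: 10.8
ee_pos: [577.0, -1.8, 173.4]
orientation: [-2.52, -1.801, 0.052]
ft_force: [-1.1, 0.7, -2.5]
width: 30.1
```

```bash
python3 - <<'E'
from h import *
st()
E
```

```text
t 10.80 p [577.   -1.8 173.4] th 71.1 tilt [-0.053  0.016 -0.999] F [-1.1  0.7 -2.5] M [ 0.03 -0.17  0.09] w 30.1 q6 -1.281
```

Emit:
arm_command --increments '[[[-0.04,0,0],8],[[-0.04,0,0],8],[[-0.04,0,0],8],[[-0.04,0,0],8],[[-0.04,0,0],8],[[-0.04,0,0],8]]'

```text
t: 11.4
ee_pos: [575.9, -4.1, 173.2]
orientation: [-3.063, -0.573, 0.075]
ft_force: [-1.8, -1.5, -2.0]
width: 30.1
```

```bash
python3 - <<'E'
from h import *
st()
E
```

```text
t 11.40 p [575.9  -4.1 173.2] th 21.2 tilt [-0.052  0.015 -0.999] F [-1.8 -1.5 -2. ] M [-0.09  0.05  0.14] w 30.1 q6 -0.413
```

Emit:
arm_command --increments '[[[-0.04,0,0],8],[[-0.04,0,0],8],[[-0.04,0,0],8],[[-0.04,0,0],8],[[-0.04,0,0],8],[[-0.04,0,0],8],[[-0.04,0,0],8]]'

```text
t: 12.1
ee_pos: [573.2, -3.7, 173.3]
orientation: [2.975, -0.999, -0.083]
ft_force: [-0.6, -0.2, -2.8]
width: 30.3
```

```bash
python3 - <<'E'
from h import *
st()
E
```

```text
t 12.10 p [573.2  -3.7 173.3] th -37.2 tilt [-0.051  0.015 -0.999] F [-0.6 -0.2 -2.8] M [-0.13 -0.06  0.13] w 30.3 q6 0.605
```

Emit:
arm_command --increments '[[[-0.04,0,0],8],[[-0.04,0,0],8],[[-0.04,0,0],8],[[-0.04,0,0],8],[[-0.04,0,0],8],[[-0.04,0,0],8]]'

```text
t: 12.7
ee_pos: [572.2, -2.0, 173.2]
orientation: [2.259, -2.147, -0.071]
ft_force: [-1.6, -1.0, -2.6]
width: 29.9
```

```bash
python3 - <<'E'
from h import *
st()
E
```

```text
t 12.70 p [572.2  -2.  173.2] th -87.1 tilt [-0.05   0.014 -0.999] F [-1.6 -1.  -2.6] M [-0.06  0.13  0.1 ] w 29.9 q6 1.481
```

Emit:
arm_command --increments '[[[-0.04,0,0],8],[[-0.04,0,0],8],[[-0.04,0,0],8],[[-0.04,0,0],8],[[-0.04,0,0],8]]'

```text
t: 13.2
ee_pos: [572.4, -0.6, 173.1]
orientation: [1.341, -2.797, -0.051]
ft_force: [-1.6, -1.1, -2.1]
width: 30.1
```

```bash
python3 - <<'E'
from h import *
st()
E
```

```text
t 13.20 p [572.4  -0.6 173.1] th -128.7 tilt [-0.05   0.013 -0.999] F [-1.6 -1.1 -2.1] M [-0.06  0.08  0.09] w 30.1 q6 2.212
```

Wound 237° with forces under 2 N. Releasing, lifting the fingers above the hub and arm, and turning back 180°.

Emit:
arm_command --increments '[[[-0.03,0,-0.05],0],[[-0.03,-0.1,-0.05],0],[[-0.03,-0.1,-0.1],0]]' --gripper 0.55

```text
t: 13.5
ee_pos: [576.3, -1.0, 176.1]
orientation: [1.35, -2.797, -0.05]
ft_force: [0.4, -0.1, 0.3]
width: 47.7
```

```bash
python3 - <<'E'
from h import *
st()
E
```

```text
t 13.50 p [576.3  -1.  176.1] th -128.5 tilt [-0.046  0.013 -0.999] F [ 0.4 -0.1  0.3] M [ 0.07 -0.04 -0.03] w 47.7 q6 2.206
```

Emit:
arm_command --increments '[[[0.1,0.1,-1.2],0],[[0,0,-1.5],0],[[0,0,-0.8],-4],[[0,0,0],-8],[[0,0,0],-8],[[0,0,0],-8],[[0,0,0],-8],[[0,0,0],-8],[[0,0,0],-8],[[0,0,0],-8]]'

```text
t: 14.5
ee_pos: [581.0, -1.8, 224.0]
orientation: [2.639, -1.691, -0.055]
ft_force: [0.7, 0.1, -0.4]
width: 48.1
```

```bash
python3 - <<'E'
from h import *
st(); plan([574.5,-1.4,212],51.3,15)
E
```

```text
t 14.50 p [581.   -1.8 224. ] th -65.3 tilt [-0.033  0.013 -0.999] F [ 0.7  0.1 -0.4] M [ 0.   -0.01 -0.03] w 48.1 q6 1.103
[[[-0.02,0.04,0.08],-7.8],[[-0.03,0.03,0.08],-7.8],[[-0.03,0.03,0.08],-7.8],[[-0.03,0.03,0.08],-7.8],[[-0.04,0.02,0.08],-7.8],[[-0.04,0.02,0.08],-7.8],[[-0.04,0.01,0.08],-7.8],[[-0.04,0.01,0.08],-7.8],[[-0.04,-0.0,0.08],-7.7],[[-0.04,-0.01,0.08],-7.8],[[-0.04,-0.01,0.08],-7.7],[[-0.04,-0.02,0.08],-7.8],[[-0.04,-0.02,0.08],-7.7],[[-0.03,-0.03,0.08],-7.8],[[-0.03,-0.03,0.08],-7.7]]
```

Emit:
arm_command --increments '[[[-0.05,0.1,0.15],-8],[[-0.06,0.08,0.15],-8],[[-0.07,0.08,0.15],-8],[[-0.08,0.07,0.15],-8],[[-0.09,0.05,0.15],-8],[[-0.1,0.04,0.15],-8],[[-0.1,0.03,0.15],-8],[[-0.1,0.02,0.15],-8],[[-0.1,0,0.15],-8],[[-0.1,-0.02,0.15],-8],[[-0.1,-0.03,0.15],-8],[[-0.09,-0.04,0.15],-8],[[-0.09,-0.05,0.15],-8],[[-0.08,-0.06,0.15],-8]]'

```text
t: 15.9
ee_pos: [571.8, -2.1, 220.1]
orientation: [-2.799, -1.388, 0.008]
ft_force: [0.1, 0.4, 0.1]
width: 48.4
```

```bash
python3 - <<'E'
from h import *
st(); plan([574.5,-1.4,205],51.3,2)
E
```

```text
t 15.90 p [571.8  -2.1 220.1] th 52.7 tilt [-0.012  0.013 -1.   ] F [0.1 0.4 0.1] M [-0.01 -0.17  0.01] w 48.4 q6 -0.959
[[[0.11,0.09,0.76],0.7],[[0.11,0.09,0.76],0.7]]
```

Emit:
arm_command --increments '[[[0.1,0.1,1],0.8],[[0.05,0.05,1],0.6]]'

```text
t: 16.1
ee_pos: [575.2, -1.6, 202.0]
orientation: [-2.819, -1.352, 0.001]
ft_force: [-0.1, -0.6, 0.6]
width: 48.6
```

```bash
python3 - <<'E'
from h import *
st(); plan([574.5,-1.4,170],51.3,3)
E
```

```text
t 16.10 p [575.2  -1.6 202. ] th 51.2 tilt [-0.007  0.013 -1.   ] F [-0.1 -0.6  0.6] M [ 0.06 -0.11  0.03] w 48.6 q6 -0.933
[[[-0.01,-0.02,1.07],-0.0],[[-0.01,-0.02,1.07],-0.0],[[-0.01,-0.02,1.07],-0.1]]
```

Emit:
arm_command --increments '[[[0,-0.05,1],0],[[0,-0.05,1.1],0],[[0,-0.05,1.0],0]]'

```text
t: 16.4
ee_pos: [573.8, -0.1, 168.3]
orientation: [-2.823, -1.343, 0.001]
ft_force: [0.7, 0.3, 0.1]
width: 48.2
```

```bash
python3 - <<'E'
from h import *
st(); plan([574.5,-1.4,170],51.3,1)
E
```

```text
t 16.40 p [573.8  -0.1 168.3] th 50.9 tilt [-0.007  0.013 -1.   ] F [0.7 0.3 0.1] M [-0.03 -0.14  0.03] w 48.2 q6 -0.926
[[[-0.06,0.14,-0.17],-0.4]]
```

Emit:
arm_command --increments '[[[-0.05,0.1,0],-0.3],[[0,0,0],0],[[0,0,0],0],[[0,0,0],0]]' --gripper 0

```text
t: 16.8
ee_pos: [572.9, -1.0, 165.7]
orientation: [-2.818, -1.349, 0.007]
ft_force: [-0.2, 0.2, -2.5]
width: 30.0
```

```bash
python3 - <<'E'
from h import *
st()
E
```

```text
t 16.80 p [572.9  -1.  165.7] th 51.1 tilt [-0.012  0.014 -1.   ] F [-0.2  0.2 -2.5] M [-0.02 -0.15  0.01] w 30.0 q6 -0.932
```

Emit:
arm_command --increments '[[[0.02,0,0],6],[[0.02,0,0],8],[[0.02,0,0],8],[[0.02,0,0],8],[[0.02,0,0],8],[[0.02,0,0],8]]'

```text
t: 17.4
ee_pos: [573.5, -1.0, 165.7]
orientation: [-3.127, -0.096, 0.017]
ft_force: [0.7, -0.8, -3.0]
width: 30.0
```

```bash
python3 - <<'E'
from h import *
st()
E
```

```text
t 17.40 p [573.5  -1.  165.7] th 3.5 tilt [-0.011  0.012 -1.   ] F [ 0.7 -0.8 -3. ] M [-0.07 -0.19  0.06] w 30.0 q6 -0.099
```

Emit:
arm_command --increments '[[[0.02,0,0],8],[[0.02,0,0],8],[[0.02,0,0],8],[[0.02,0,0],8],[[0.02,0,0],8],[[0.02,0,0],8],[[0.02,0,0],8],[[0.02,0,0],8]]'

```text
t: 18.2
ee_pos: [574.0, -1.5, 165.9]
orientation: [-2.672, 1.644, 0.026]
ft_force: [0.9, 0.0, -3.7]
width: 30.1
```

```bash
python3 - <<'E'
from h import *
st()
E
```

```text
t 18.20 p [574.   -1.5 165.9] th -63.2 tilt [-0.012  0.012 -1.   ] F [ 0.9  0.  -3.7] M [ 0.05 -0.1   0.12] w 30.1 q6 1.065
```

Emit:
arm_command --increments '[[[0.02,0,0],8],[[0.02,0,0],8],[[0.02,0,0],8],[[0.02,0,0],8],[[0.02,0,0],8],[[0.02,0,0],8],[[0.02,0,0],8],[[0.02,0,0],8]]'

```text
t: 19.0
ee_pos: [573.8, -2.3, 165.8]
orientation: [1.328, -2.842, -0.025]
ft_force: [0.3, 1.6, -3.6]
width: 30.2
```

```bash
python3 - <<'E'
from h import *
st()
E
```

```text
t 19.00 p [573.8  -2.3 165.8] th -129.9 tilt [-0.011  0.013 -1.   ] F [ 0.3  1.6 -3.6] M [ 0.22 -0.15  0.04] w 30.2 q6 2.227
```

Emit:
arm_command --increments '[[[0,0,0],0],[[0,0,0],0],[[0,0,-0.7],0],[[0,0,-1.5],0],[[0,0,-1.5],0],[[0,0,0],-8],[[0,0,0.1],-8],[[0,0,0.1],-8],[[0,0,0.1],-8],[[0,0,0.1],-8],[[0,0,0.1],-8],[[0,0,0.1],-8],[[0,0,0.1],-8]]' --gripper 0.55

```text
t: 20.3
ee_pos: [578.0, -3.3, 207.3]
orientation: [-2.686, 1.607, 0.008]
ft_force: [0.6, 0.6, 0.0]
width: 48.3
```

```bash
python3 - <<'E'
from h import *
st(); plan([574.5,-1.5,205],50.1,14)
E
```

```text
t 20.30 p [578.   -3.3 207.3] th -61.8 tilt [ 0.002  0.012 -1.   ] F [0.6 0.6 0. ] M [-0.05 -0.04 -0.01] w 48.3 q6 1.038
[[[-0.02,0.02,0.02],-8.0],[[-0.03,0.01,0.02],-8.0],[[-0.03,0.01,0.02],-8.0],[[-0.03,0.01,0.02],-8.0],[[-0.03,0.0,0.02],-8.0],[[-0.03,-0.0,0.02],-8.0],[[-0.03,-0.01,0.02],-8.0],[[-0.03,-0.01,0.02],-8.0],[[-0.02,-0.01,0.02],-8.0],[[-0.02,-0.02,0.02],-8.0],[[-0.02,-0.02,0.02],-8.0],[[-0.02,-0.02,0.02],-8.0],[[-0.01,-0.02,0.02],-7.9],[[-0.01,-0.03,0.02],-8.0]]
```

Emit:
arm_command --increments '[[[-0.04,0.05,0.1],-8],[[-0.05,0.05,0.1],-8],[[-0.05,0.04,0.1],-8],[[-0.06,0.03,0.1],-8],[[-0.06,0.02,0.1],-8],[[-0.06,0,0.1],-8],[[-0.06,-0.01,0.1],-8],[[-0.06,-0.02,0.1],-8],[[-0.05,-0.02,0.1],-8],[[-0.05,-0.03,0.1],-8],[[-0.05,-0.03,0.1],-8],[[-0.05,-0.04,0.1],-8],[[-0.04,-0.04,0.1],-8],[[-0.04,-0.04,0.1],-8]]'

```text
t: 21.7
ee_pos: [574.1, -2.2, 205.2]
orientation: [-2.759, -1.498, -0.031]
ft_force: [0.1, 0.1, 0.3]
width: 48.5
```

```bash
python3 - <<'E'
from h import *
st(); plan([574.5,-1.5,168],50.1,4)
E
```

```text
t 21.70 p [574.1  -2.2 205.2] th 57.0 tilt [ 0.016  0.011 -1.   ] F [0.1 0.1 0.3] M [-0.03 -0.15  0.01] w 48.5 q6 -1.033
[[[0.02,-0.0,0.93],1.7],[[0.02,-0.0,0.93],1.7],[[0.02,-0.0,0.93],1.7],[[0.02,-0.0,0.93],1.8]]
```

Emit:
arm_command --increments '[[[0.02,0,0.3],5],[[0,0,1],1.5],[[0,-0.03,1.1],0.4],[[0,-0.03,1],0]]'

```text
t: 22.1
ee_pos: [576.2, -1.4, 172.9]
orientation: [-2.839, -1.344, -0.039]
ft_force: [0.1, -0.3, -0.5]
width: 48.1
```

```bash
python3 - <<'E'
from h import *
st(); plan([574.5,-1.5,168],50.1,1)
E
```

```text
t 22.10 p [576.2  -1.4 172.9] th 50.7 tilt [ 0.022  0.011 -1.   ] F [ 0.1 -0.3 -0.5] M [ 0.03 -0.06 -0.05] w 48.1 q6 -0.922
[[[-0.12,-0.13,0.49],0.6]]
```

Emit:
arm_command --increments '[[[-0.1,-0.1,0.3],0.5],[[0,-0.05,0],0],[[0,0,0],0],[[0,0,0],0]]' --gripper 0

```text
t: 22.5
ee_pos: [572.9, -1.1, 167.1]
orientation: [-2.842, -1.333, -0.032]
ft_force: [0.5, -0.2, -0.2]
width: 31.8
```

```bash
python3 - <<'E'
from h import *
st()
E
```

```text
t 22.50 p [572.9  -1.1 167.1] th 50.3 tilt [ 0.018  0.011 -1.   ] F [ 0.5 -0.2 -0.2] M [-0.   -0.15  0.02] w 31.8 q6 -0.914
```

Emit:
arm_command --increments '[[[0,0,0],0],[[0.02,0,0],6],[[0.02,0,0],8],[[0.02,0,0],8],[[0.02,0,0],8],[[0.02,0,0],8],[[0.02,0,0],8]]'

```text
t: 23.2
ee_pos: [572.7, -0.2, 167.1]
orientation: [-3.13, -0.073, -0.025]
ft_force: [-0.0, -0.2, -2.6]
width: 31.9
```

```bash
python3 - <<'E'
from h import *
st()
E
```

```text
t 23.20 p [572.7  -0.2 167.1] th 2.7 tilt [ 0.016  0.011 -1.   ] F [-0.  -0.2 -2.6] M [-0.07 -0.12  0.08] w 31.9 q6 -0.082
```

Emit:
arm_command --increments '[[[0.02,0,0],8],[[0.02,0,0],8],[[0.02,0,0],8],[[0.02,0,0],8],[[0.02,0,0],8],[[0.02,0,0],8],[[0.02,0,0],8],[[0.02,0,0],8]]'

```text
t: 24.0
ee_pos: [573.9, -1.0, 167.1]
orientation: [-2.651, 1.653, -0.013]
ft_force: [-0.1, 0.9, -2.4]
width: 32.2
```

```bash
python3 - <<'E'
from h import *
st()
E
```

```text
t 24.00 p [573.9  -1.  167.1] th -63.9 tilt [ 0.016  0.01  -1.   ] F [-0.1  0.9 -2.4] M [-0.01 -0.07  0.12] w 32.2 q6 1.079
```

Emit:
arm_command --increments '[[[0.02,0,0],8],[[0.02,0,0],8],[[0.02,0,0],8],[[0.02,0,0],8],[[0.02,0,0],8],[[0.02,0,0],8],[[0.02,0,0],8],[[0.02,0,0],8]]'

```text
t: 24.8
ee_pos: [573.9, -2.4, 167.1]
orientation: [-1.308, 2.835, 0.002]
ft_force: [-0.8, 0.1, -1.2]
width: 32.1
```

```bash
python3 - <<'E'
from h import *
st()
im=get_image("scene");cv2.imwrite("pics/scene_m.png",im[:,:,::-1]);cv2.imwrite("pics/top_m.png",get_image("top")[:,:,::-1])
E
```

```text
t 24.80 p [573.9  -2.4 167.1] th -130.5 tilt [ 0.017  0.009 -1.   ] F [-0.8  0.1 -1.2] M [ 0.02 -0.03  0.08] w 32.1 q6 2.239
```

View pics/scene_m.png

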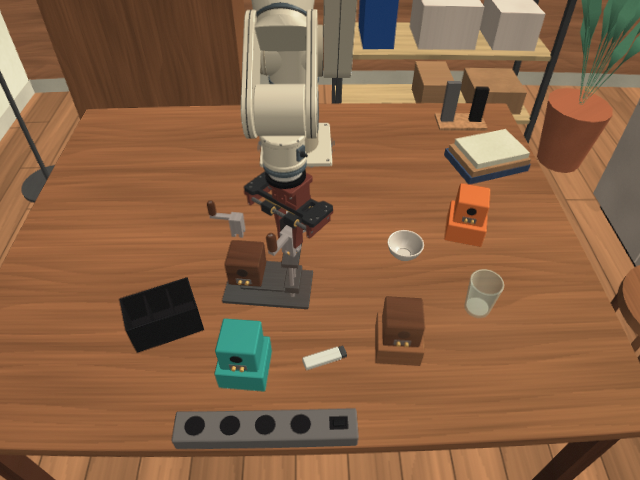

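View pics/top_m.png

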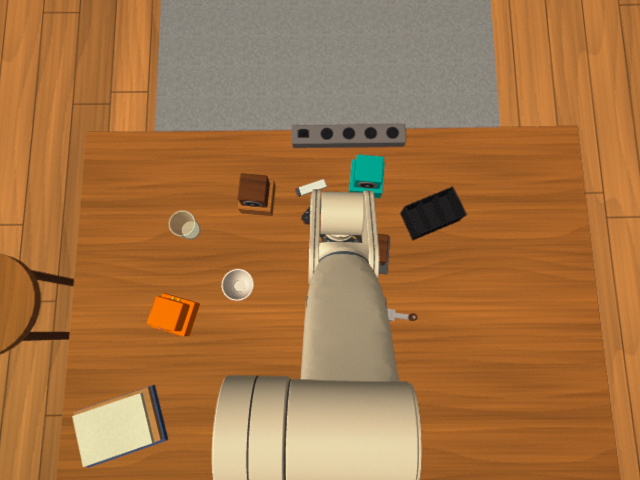

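The crank is seated with its knob now at scene (272,243), and the speaker has risen. I'll check how far from its picture shift.

```bash
cat > rise.py <<'E'
from h import *
def rise(f):
    A=cv2.imread("pics/scene0.png",0).astype(np.float32);B=cv2.imread(f,0).astype(np.float32)
    # front face features (lower): template windows front face w/ knobs, dark oval
    x0,y0,w,h=230,271,28,18
    t=A[y0:y0+h,x0:x0+w]
    W=np.float32([[1,0,0],[0,1,-6]])
    best=None
    for dy in np.arange(-14,3,1.0):
        W=np.float32([[1,0,x0],[0,1,y0+dy]])
        try: cc,Wt=cv2.findTransformECC(t,B,W.copy(),cv2.MOTION_TRANSLATION,(3,200,1e-6),None,3)
        except cv2.error: continue
        if best is None or cc>best[0]: best=(cc,Wt[0,2]-x0,Wt[1,2]-y0)
    # predicted per mm (front face at x~598,y~-105)
    c=np.array([598,-108,80.])
    z=np.linspace(0,30,301); p=proj("scene",c+np.outer(z,[0,0,1])); d=p-p[0]
    print(f,best,"rise mm %.2f"%np.interp(-best[2],-d[:,1],z),"du pred",d[100])
if __name__=="__main__":
    import sys
    rise(sys.argv[1])
E
python3 rise.py pics/scene_m.png
```

```text
pics/scene_m.png (0.9951266126052385, np.float32(-0.806839), np.float32(-4.763031)) rise mm 16.30 du pred [-0.51872013 -2.90939454]
```

The picture shift gives a 16.3 mm rise, consistent with 599° of turning. I'll check the plinth speaker's height against its plinth with a model overlay.

```bash
cat > ovl.py <<'E'
from h import *
def box(x,y,yaw,zt,zb,W,D):
    c,s=np.cos(yaw),np.sin(yaw)
    return np.array([[x+a*c-b*s,y+a*s+b*c,z] for z in(zt,zb) for a,b in((-D/2,-W/2),(D/2,-W/2),(D/2,W/2),(-D/2,W/2))])
E12=[(0,1),(1,2),(2,3),(3,0),(4,5),(5,6),(6,7),(7,4),(0,4),(1,5),(2,6),(3,7)]
def ovl(im,n,boxes,x0,y0,w,h,s):
    c=cv2.resize(im[y0:y0+h,x0:x0+w].astype(np.float32),None,fx=s,fy=s,interpolation=cv2.INTER_CUBIC)
    c=np.clip((c-15)*1.7,0,255).astype(np.uint8)
    for B,col in boxes:
        q=(proj(n,B)-[x0,y0]+.5)*s-.5
        for a,b in E12: cv2.line(c,tuple(np.int32(q[a].round())),tuple(np.int32(q[b].round())),col,1)
    return c
E
python3 - <<'E'
from ovl import *
S=cv2.imread("pics/scene0.png");T=cv2.imread("pics/top0.png")
b=[(box(730,222.2,-.095,121.5,51.5,76,76),(0,255,0)),(box(730,222.2,-.095,51.5,0,96,96),(255,255,0))]
cv2.imwrite("pics/o1.png",np.hstack([ovl(S,"scene",b,368,286,66,84,7)[:588],ovl(T,"top",b,226,162,48,84,7)[:588]]))
E
```

```text
(no output)
```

View pics/o1.png

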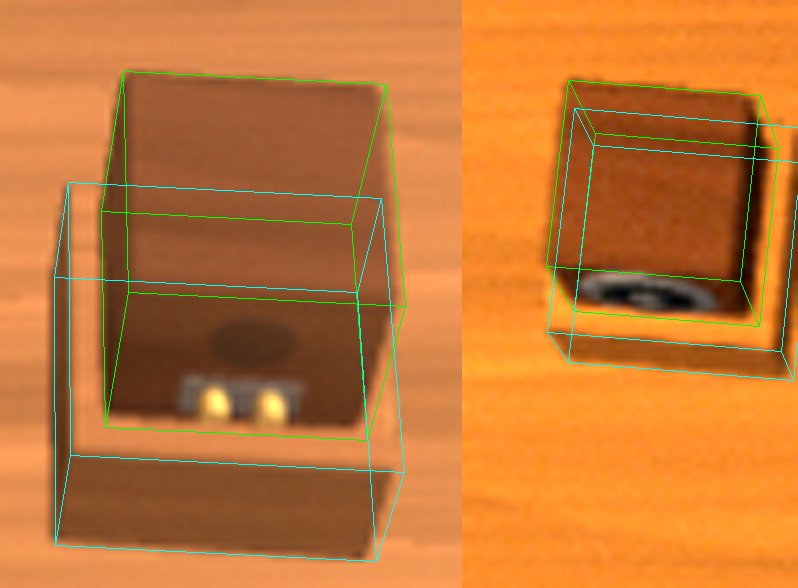

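```bash
cat > ln.py <<'E'
from h import *
from scipy.ndimage import map_coordinates
def edge(im,n,A,B,srch=2.5,blur=0.6):
    """mean offset (px) of strongest edge along normal; in world mm along horizontal normal of AB"""
    A=np.array(A,float);B=np.array(B,float)
    pts=proj(n,A+(B-A)*np.linspace(0,1,60)[:,None])
    d=pts[-1]-pts[0];d/=np.linalg.norm(d);nn=np.array([-d[1],d[0]])
    t=(B-A)/np.linalg.norm(B-A); wn=np.array([-t[1],t[0],0]); # world horizontal normal
    k=(proj(n,[(A+B)/2+wn])-proj(n,[(A+B)/2]))[0]@nn  # px per mm
    s=np.arange(-srch,srch+.01,.1); g=cv2.GaussianBlur(im.astype(np.float32),(0,0),blur)
    offs=[]
    for h in np.array_split(np.arange(60),2)+[np.arange(60)]:
        L=pts[h][:,None]+nn*s[None,:,None]
        pr=np.stack([map_coordinates(g[:,:,c],[L[...,1],L[...,0]],order=3) for c in range(3)],-1).mean(0)
        gr=np.linalg.norm(np.gradient(pr,axis=0),axis=1)
        j=gr.argmax(); w=gr**2; w=np.where(np.abs(s-s[j])<.8,w,0); offs.append((w*s).sum()/w.sum())
    return np.array(offs)/k, gr.max(), k, wn
E
python3 - <<'E'
from ln import *
np.set_printoptions(precision=2,suppress=True)
S=cv2.imread("pics/scene0.png");T=cv2.imread("pics/top0.png")
C={k:atz("top",cT(*v),z) for k,v,z in(("pp",(62,50),10),("pm",(400,85),10),("mm",(385,268),0),("mp",(45,235),0))}
print(C, np.linalg.norm(C["pp"]-C["pm"]),np.linalg.norm(C["pp"][:2]-C["mp"][:2]))
f=lambda a,b,u,v,z:(np.r_[(a+(b-a)*u)[:2],z],np.r_[(a+(b-a)*v)[:2],z])
# front edge (pp->pm), back edge (mp->mm)
for nm,n,im,a,b,u,v,z in(("front T",'top',T,"pp","pm",.25,.5,10),("front S",'scene',S,"pp","pm",.05,.95,0),("back T","top",T,"mp","mm",.05,.95,0),("back S","scene",S,"mp","mm",.28,.5,10)):
    print(nm,edge(im,n,*f(C[a],C[b],u,v,z)))
c,s=np.cos(-.095),np.sin(-.095)
r=lambda a,b:np.array([730+a*c-b*s,222.2+a*s+b*c,0])
print("P front S",edge(S,"scene",r(48,-44),r(48,44)))
print("P back T",edge(T,"top",r(-48,-44),r(-48,44)))
E
```

```text
{'pp': array([632.2 ,  33.74,  10.  ]), 'pm': array([ 608.8 , -163.44,   10.  ]), 'mm': array([ 502.74, -152.03,    0.  ]), 'mp': array([524.43,  45.  ,   0.  ])} 198.57075266130153 108.35636469580236
front T (array([0.62, 0.51, 0.55]), np.float32(4.5963945), np.float64(-0.3344851129420913), array([ 0.99, -0.12,  0.  ]))
front S (array([-2.02, -1.94, -1.98]), np.float32(6.6217103), np.float64(-0.35882432176509615), array([ 0.99, -0.12,  0.  ]))
back T (array([-1.48, -2.07, -1.78]), np.float32(5.454538), np.float64(-0.341820377330117), array([ 0.99, -0.11,  0.  ]))
back S (array([-5.  , -7.07, -6.92]), np.float32(1.2824134), np.float64(-0.3181187774196695), array([ 0.99, -0.11,  0.  ]))
P front S (array([0.94, 0.5 , 0.71]), np.float32(4.015891), np.float64(-0.42136861073107473), array([-1.  ,  0.09,  0.  ]))
P back T (array([-0.63, -1.  , -0.89]), np.float32(4.3156033), np.float64(-0.3287689630017335), array([-1.  ,  0.09,  0.  ]))
```

```bash
cat > zm.py <<'E'
from ln import *
def zmeas(S,T,x,y,yaw,z,bias,D=76.,zb=True):
    c,s=np.cos(yaw),np.sin(yaw); r=lambda a,b:np.array([x+a*c-b*s,y+a*s+b*c,z])
    h=D/2
    es=edge(S,"scene",r(-h,-26),r(-h,26)) # normal points -x
    et=edge(T,"top",r(h,-26),r(h,26)) if T is not None else None
    xs=-h-es[0]; xt=h-et[0]   # local x of back (scene), front (top)
    ef=edge(S,"scene",r(h,-26),r(h,26)); eb=edge(T,"top",r(-h,-26),r(-h,26))
    return xs,xt,h-ef[0],-h-eb[0],(es[1],et[1],ef[1],eb[1])
if __name__=="__main__":
    np.set_printoptions(precision=2,suppress=True)
    S=cv2.imread("pics/scene0.png");T=cv2.imread("pics/top0.png")
    for nm,a,b,ks in(("L",(560.3,-105.2,-.1,97.8),2.5,1.06),("P",(730,222.2,-.095,119.9),1.6,1.0)):
        xs,xt,xf,xb,g=zmeas(S,T,*a,b); print(nm,xs,xt,xf,xb,g)
        print("  depth from S-back/T-front (bias corr):",(xt-xs-b)[2]," S-front/T-back",(xf-xb+b)[2])
E
python3 zm.py
```

```text
L [-41.32 -41.02 -41.09] [39.12 39.74 39.41] [34.26 34.52 34.3 ] [-44.48 -41.18 -41.13] (np.float32(4.137504), np.float32(4.6188164), np.float32(1.573914), np.float32(3.4563038))
  depth from S-back/T-front (bias corr): 77.99228682086786  S-front/T-back 77.92425096566298
P [-39.26 -39.03 -39.1 ] [38.86 39.24 39.11] [35.93 35.65 35.88] [-42.96 -42.53 -42.76] (np.float32(3.1452918), np.float32(4.4583774), np.float32(0.90754694), np.float32(2.8856978))
  depth from S-back/T-front (bias corr): 76.61841590938272  S-front/T-back 80.24015536209092
```

```bash
cat > zs.py <<'E'
from ln import *
# scene-only: speaker back top edge vs base/plinth front bottom edge (z=0), known separation
def line(im,A,B):
    A=np.array(A,float);B=np.array(B,float)
    for _ in range(3):
        off,g,k,wn=edge(im,"scene",A,B)
        # use halves for angle
        dA=off[0]*1.5-off[1]*.5; dB=off[1]*1.5-off[0]*.5
        A=A+wn*dA; B=B+wn*dB
    return A,B,g
def sep(im,base,x,y,yaw,z,D=76.,lat=26):
    c,s=np.cos(yaw),np.sin(yaw); r=lambda a,b:np.array([x+a*c-b*s,y+a*s+b*c,z])
    A,B,g=line(im,*base)
    P,Q,g2=line(im,r(-38,-lat),r(-38,lat))
    t=(B-A)/np.linalg.norm(B-A); n=np.array([t[1],-t[0]]); n=n*np.sign(n[0]); m=(P+Q)/2
    return (A-m)[:2]@n, np.degrees(np.arctan2(*(B-A)[:2])), np.degrees(np.arctan2(*(Q-P)[:2])),g,g2
def solve(im,base,x,y,yaw,target,z0,dx):
    from scipy.optimize import brentq
    # slope: iterate secant
    z=z0
    for _ in range(6):
        d=sep(im,base,x+0,y,yaw,z)[0]
        z=z+(d-target)/dx   # if true z higher -> back edge looks further back -> sep larger
    return z,sep(im,base,x,y,yaw,z)
if __name__=="__main__":
    import sys
    S=cv2.imread(sys.argv[1]); zl=float(sys.argv[2])
    bl=((632.2,33.7,0),(608.8,-163.4,0))
    c,s=np.cos(-.095),np.sin(-.095)
    r=lambda a,b:np.array([730+a*c-b*s,222.2+a*s+b*c,0])
    bp=(r(48,-44),r(48,44))
    L=solve(S,bl,560.3,-105.2,-.118,93,zl,.89);Pp=solve(S,bp,730,222.2,-.095,86,120,.70)
    print("L",L);print("P",Pp);print("diff",Pp[0]-L[0])
E
python3 zs.py pics/scene0.png 98; python3 zs.py pics/scene_m.png 114
```

```text
L (np.float64(99.07026029814584), (np.float64(92.99999939313321), np.float64(-173.33955825361346), np.float64(6.359436198304785), np.float32(6.362337), np.float32(4.1507797)))
P (np.float64(120.44956535898592), (np.float64(86.00000039829186), np.float64(5.967453399834631), np.float64(5.893760605436662), np.float32(4.045642), np.float32(3.1662612)))
diff 21.379305060840082
L (np.float64(115.51741383251677), (np.float64(92.99999617962149), np.float64(-173.3362438723225), np.float64(6.766030747943648), np.float32(6.4216175), np.float32(3.9498413)))
P (np.float64(120.44004487283279), (np.float64(86.00000016012025), np.float64(5.956276876699269), np.float64(5.960637406258256), np.float32(4.093541), np.float32(3.177936)))
diff 4.92263104031602
```

Scene-only geometry (speaker back edge against base or plinth front edge) gives an initial difference of 21.4 mm, now 4.9 mm. That leaves about 177° more, so I'll regrip once more.

Emit:
arm_command --increments '[[[0,0,0],0],[[0,0,0],0],[[0,0,-0.7],0],[[0,0,-1.5],0],[[0,0,-1.5],0],[[0,0,0],-8],[[0,0,0.1],-8],[[0,0,0.1],-8],[[0,0,0.1],-8],[[0,0,0.1],-8],[[0,0,0.1],-8],[[0,0,0.1],-8],[[0,0,0.1],-8]]' --gripper 0.55

```text
t: 26.2
ee_pos: [576.9, -2.9, 207.2]
orientation: [-2.668, 1.615, -0.029]
ft_force: [-0.4, -0.3, -0.3]
width: 48.4
```

```bash
python3 - <<'E'
from h import *
st(); plan([574.5,-1.5,205],49.5,14)
E
```

```text
t 26.20 p [576.9  -2.9 207.2] th -62.4 tilt [ 0.028  0.009 -1.   ] F [-0.4 -0.3 -0.3] M [-0.01 -0.03 -0.02] w 48.4 q6 1.051
[[[-0.02,0.01,0.02],-8.0],[[-0.02,0.01,0.02],-8.0],[[-0.02,0.01,0.02],-8.0],[[-0.02,0.0,0.02],-8.0],[[-0.02,-0.0,0.02],-8.0],[[-0.02,-0.0,0.02],-8.0],[[-0.02,-0.01,0.02],-8.0],[[-0.02,-0.01,0.02],-8.0],[[-0.02,-0.01,0.02],-8.0],[[-0.01,-0.01,0.02],-8.0],[[-0.01,-0.01,0.02],-8.0],[[-0.01,-0.02,0.02],-8.0],[[-0.01,-0.02,0.02],-7.9],[[-0.01,-0.02,0.02],-8.0]]
```

Emit:
arm_command --increments '[[[-0.04,0.04,0.1],-8],[[-0.05,0.04,0.1],-8],[[-0.05,0.03,0.1],-8],[[-0.05,0.02,0.1],-8],[[-0.05,0.02,0.1],-8],[[-0.06,0,0.1],-8],[[-0.05,-0.01,0.1],-8],[[-0.05,-0.02,0.1],-8],[[-0.05,-0.02,0.1],-8],[[-0.05,-0.03,0.1],-8],[[-0.05,-0.03,0.1],-8],[[-0.05,-0.03,0.1],-8],[[-0.04,-0.03,0.1],-8],[[-0.03,-0.03,0.1],-2]]'

```text
t: 27.6
ee_pos: [573.8, -1.1, 203.6]
orientation: [2.843, 1.313, 0.064]
ft_force: [0.4, 0.3, 0.3]
width: 48.6
```

```bash
python3 - <<'E'
from h import *
st(); plan([574.5,-1.5,168],49.5,4)
E
```

```text
t 27.60 p [573.8  -1.1 203.6] th 49.6 tilt [ 0.041  0.009 -0.999] F [0.4 0.3 0.3] M [-0.   -0.09 -0.02] w 48.6 q6 -0.900
[[[0.0,0.02,0.89],0.0],[[0.0,0.02,0.89],0.0],[[0.0,0.02,0.89],0.0],[[0.0,0.02,0.89],0.1]]
```

Emit:
arm_command --increments '[[[0,0,0.7],0],[[0,-0.04,1],0],[[0,-0.05,1.1],0],[[0,-0.05,0.6],0]]'

```text
t: 28.0
ee_pos: [575.2, 0.1, 169.1]
orientation: [2.842, 1.313, 0.069]
ft_force: [-0.3, 0.2, 0.2]
width: 48.0
```

```bash
python3 - <<'E'
from h import *
st(); plan([574.5,-1.5,170],49.5,1)
E
```

```text
t 28.00 p [575.2   0.1 169.1] th 49.6 tilt [ 0.044  0.009 -0.999] F [-0.3  0.2  0.2] M [-0.04 -0.13 -0.08] w 48.0 q6 -0.899
[[[-0.17,0.05,-0.09],0.1]]
```

Emit:
arm_command --increments '[[[-0.15,0.03,-0.05],0],[[0,0,0],0],[[0,0,0],0],[[0,0,0],0],[[0,0,0],0]]' --gripper 0

```text
t: 28.5
ee_pos: [573.0, -1.2, 167.5]
orientation: [2.844, 1.313, 0.063]
ft_force: [-0.0, -0.1, -3.3]
width: 32.7
```

```bash
python3 - <<'E'
from h import *
st()
E
```

```text
t 28.50 p [573.   -1.2 167.5] th 49.6 tilt [ 0.04   0.009 -0.999] F [-0.  -0.1 -3.3] M [-0.07 -0.1   0.08] w 32.7 q6 -0.901
```

Emit:
arm_command --increments '[[[0.01,0,0],6],[[0.02,0,0],8],[[0.02,0,0],8],[[0.02,0,0],8],[[0.02,0,0],8],[[0.02,0,0],8],[[0.02,0,0],8]]'

```text
t: 29.2
ee_pos: [573.4, -1.1, 167.5]
orientation: [-3.127, 0.174, -0.061]
ft_force: [-0.5, 0.1, -2.0]
width: 30.0
```

```bash
python3 - <<'E'
from h import *
st()
E
```

```text
t 29.20 p [573.4  -1.1 167.5] th -6.4 tilt [ 0.039  0.007 -0.999] F [-0.5  0.1 -2. ] M [-0.28 -0.    0.08] w 30.0 q6 0.077
```

Emit:
arm_command --increments '[[[0.02,0,0],8],[[0.02,0,0],8],[[0.02,0,0],8],[[0.02,0,0],8],[[0.02,0,0],8],[[0.02,0,0],8],[[0.02,0,0],8]]'

```text
t: 29.9
ee_pos: [573.7, -1.6, 167.4]
orientation: [-2.634, 1.665, -0.045]
ft_force: [0.3, 0.6, -1.2]
width: 29.8
```

```bash
python3 - <<'E'
from h import *
st()
E
```

```text
t 29.90 p [573.7  -1.6 167.4] th -64.6 tilt [ 0.038  0.006 -0.999] F [ 0.3  0.6 -1.2] M [-0.16  0.17  0.07] w 29.8 q6 1.094
```

Emit:
arm_command --increments '[[[0.02,0,0],8],[[0.02,0,0],8],[[0.02,0,0],8],[[0.02,0,0],8],[[0.02,0,0],8],[[0.02,0,0],8]]'

```text
t: 30.5
ee_pos: [573.4, -1.9, 167.4]
orientation: [-1.68, 2.614, -0.022]
ft_force: [0.3, 1.1, -1.9]
width: 29.8
```

```bash
python3 - <<'E'
from h import *
st()
im=get_image("scene");cv2.imwrite("pics/scene_n.png",im[:,:,::-1])
E
python3 rise.py pics/scene_n.png; python3 zs.py pics/scene_n.png 119
```

```text
t 30.50 p [573.4  -1.9 167.4] th -114.5 tilt [ 0.037  0.007 -0.999] F [ 0.3  1.1 -1.9] M [0.19 0.14 0.11] w 29.8 q6 1.965
pics/scene_n.png (0.9962901073827756, np.float32(-1.0858612), np.float32(-6.1776123)) rise mm 21.07 du pred [-0.51872013 -2.90939454]
L (np.float64(120.03388308936101), (np.float64(92.99999991357215), np.float64(-173.33257594130075), np.float64(6.924531301710548), np.float32(6.411685), np.float32(4.2892556)))
P (np.float64(120.4541303959351), (np.float64(86.00000022250538), np.float64(5.943548795979247), np.float64(5.948025950595459), np.float32(4.088665), np.float32(3.2034845)))
diff 0.42024730657408327
```

About 0.4 mm remains, so 14° more.

Emit:
arm_command --increments '[[[0.02,0,0],7],[[0.02,0,0],7],[[0,0,0],0]]'

```text
t: 30.85
ee_pos: [573.3, -1.9, 167.4]
orientation: [-1.338, 2.802, -0.015]
ft_force: [0.1, -0.5, -2.6]
width: 29.9
```

```bash
python3 - <<'E'
from h import *
st()
E
```

```text
t 30.85 p [573.3  -1.9 167.4] th -129.0 tilt [ 0.037  0.007 -0.999] F [ 0.1 -0.5 -2.6] M [0.04 0.11 0.03] w 29.9 q6 2.216
```

Emit:
arm_command --increments '[[[0,0,0],0],[[0,0,0],0],[[0,0,-0.5],0],[[0,0,-1.5],0],[[0,0,-2.5],0],[[0,0,-2.5],0],[[0,0,-2.5],0],[[0,0,-2.5],0]]' --gripper 0.55

```text
t: 31.65
ee_pos: [567.6, -3.0, 291.0]
orientation: [-1.365, 2.793, -0.013]
ft_force: [1.0, 0.1, 0.2]
width: 48.4
```

```bash
python3 - <<'E'
from h import *
st(); plan([400,-400,300],-129,16)
E
```

```text
t 31.65 p [567.6  -3.  291. ] th -127.9 tilt [ 0.033  0.007 -0.999] F [1.  0.1 0.2] M [ 0.12 -0.02  0.01] w 48.4 q6 2.198
[[[2.6,-0.7,-0.06],0.1],[[2.6,-0.7,-0.06],0.1],[[2.6,-0.71,-0.06],0.1],[[2.6,-0.71,-0.06],0.1],[[2.6,-0.72,-0.06],0.1],[[2.6,-0.72,-0.06],0.1],[[2.59,-0.72,-0.06],0.1],[[2.59,-0.73,-0.06],0.0],[[2.59,-0.73,-0.06],0.1],[[2.59,-0.73,-0.06],0.0],[[2.59,-0.73,-0.06],0.1],[[2.59,-0.74,-0.06],0.0],[[2.59,-0.74,-0.06],0.1],[[2.59,-0.74,-0.06],0.0],[[2.59,-0.74,-0.06],0.1],[[2.59,-0.75,-0.06],0.0]]
```

Emit:
arm_command --increments '[[[2.6,-0.7,-0.2],0],[[2.6,-0.7,-0.2],0],[[2.6,-0.7,-0.1],0],[[2.6,-0.7,0],0],[[2.6,-0.7,0],0],[[2.6,-0.7,0],0],[[2.6,-0.7,0],0],[[2.6,-0.7,0],0],[[2.6,-0.7,0],0],[[2.6,-0.7,0],0],[[2.6,-0.7,0],0],[[2.6,-0.7,0],0],[[2.6,-0.7,0],0],[[2.6,-0.7,0],0],[[2.6,-0.7,0],0],[[2.6,-0.7,0],0]]'

```text
t: 33.25
ee_pos: [404.6, -416.6, 303.6]
orientation: [-1.401, 2.754, -0.042]
ft_force: [-0.3, -0.0, -0.7]
width: 48.0
```

```bash
python3 - <<'E'
from h import *
st()
for n in("scene","top"): cv2.imwrite(f"pics/{n}_f.png",get_image(n)[:,:,::-1])
S=cv2.imread("pics/scene_f.png")[:,:,::-1]; T=cv2.imread("pics/top_f.png")[:,:,::-1]
crop("s",220,190,130,130,6,"s_fin",S)
E
python3 rise.py pics/scene_f.png; python3 zs.py pics/scene_f.png 120
```

```text
t 33.25 p [ 404.6 -416.6  303.6] th -126.0 tilt [ 0.058 -0.001 -0.998] F [-0.3 -0.  -0.7] M [ 0.04  0.06 -0.01] w 48.0 q6 1.340
pics/scene_f.png (0.9961161040678443, np.float32(-1.0851288), np.float32(-6.2730713)) rise mm 21.39 du pred [-0.51872013 -2.90939454]
L (np.float64(120.3987567571994), (np.float64(93.01104619648468), np.float64(-173.33657010145578), np.float64(6.782550072967944), np.float32(6.3715897), np.float32(4.168473)))
P (np.float64(120.46025308150256), (np.float64(85.9999999013211), np.float64(5.953061997203587), np.float64(5.904853789732096), np.float32(4.062185), np.float32(3.1842198)))
diff 0.061496324303163874
```

View pics/top_f.png

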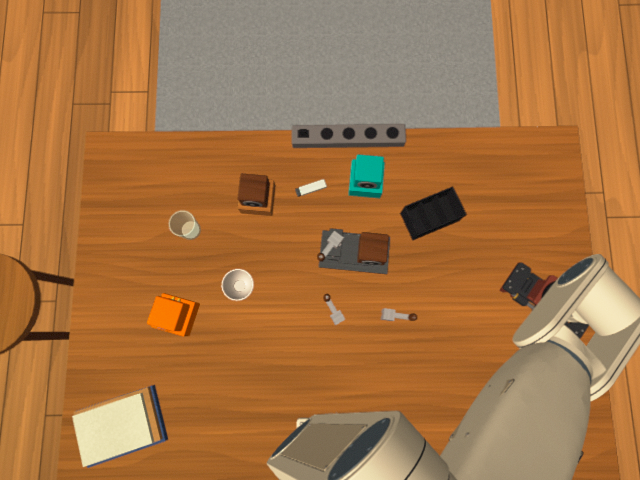

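View pics/s_fin.png

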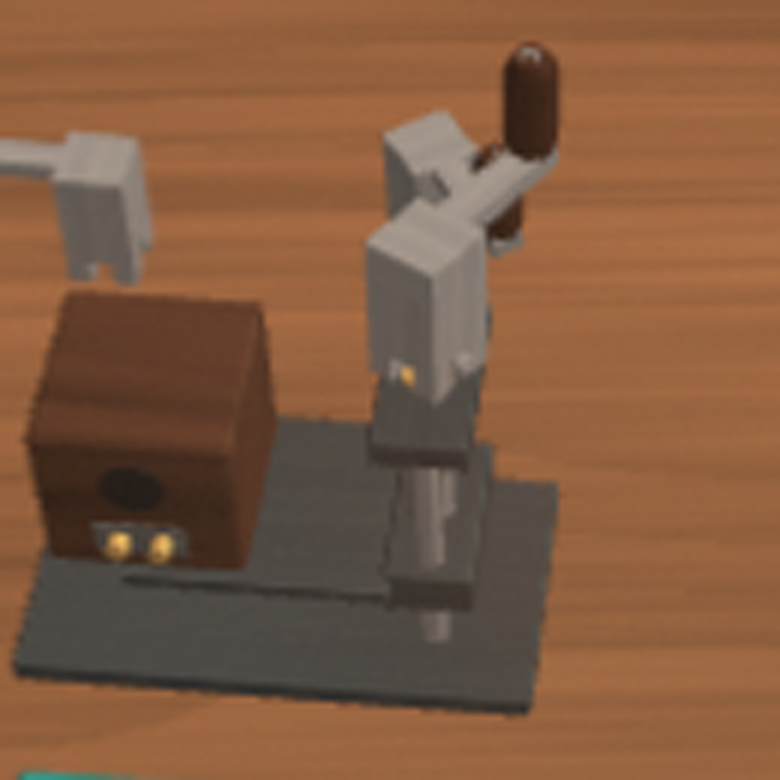

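The crank sits upright on the screw at scene (291,240), with the bar showing in the hub's slots, and the other objects are where they were. One independent two-camera check of the level follows.

```bash
python3 - <<'E'
from zm import *
S=cv2.imread("pics/scene_f.png");T=cv2.imread("pics/top_f.png")
np.set_printoptions(precision=2,suppress=True)
for nm,a,b,k in(("L",(560.3,-105.2,-.11,119.5),2.5,(1293-560)/802+222/1308),("P",(730,222.2,-.1,119.5),1.6,1.0)):
    xs,xt,xf,xb,g=zmeas(S,T,*a,b)
    print(nm,xs,xt,xf,xb,"z(D=76)=%.2f"%(119.5+((xt-xs-b)[2]-76)/k))
    # lateral edges (y sides) from each camera separately could not give z
# templates: triangulate panel features (gold knob/oval not visible in top)
E
python3 - <<'E'
import sys; sys.path.insert(0,'.')
import os; os.chdir('.')
from h import *
S=cv2.imread("pics/scene_f.png");T=cv2.imread("pics/top_f.png")
out=[]
for nm,im,x0,y0,w,h in(("LS",S,220,232,52,50),("LT",T,352,226,42,42)):
    s=12; c=cv2.resize(im[y0:y0+h,x0:x0+w].astype(np.float32),None,fx=s,fy=s,interpolation=cv2.INTER_CUBIC)
    cv2.imwrite(f"pics/y{nm}.png",np.clip((c-15)*1.9,0,255).astype(np.uint8)[:600])
E
```

```text
L [-40.95 -40.71 -40.77] [39.21 39.49 39.41] [34.28 34.07 34.28] [-37.17 -41.38 -41.33] z(D=76)=121.05
P [-39.52 -39.47 -39.49] [38.97 39.25 39.16] [35.87 35.4  35.64] [-42.71 -42.34 -42.55] z(D=76)=120.56
```

View pics/yLS.png

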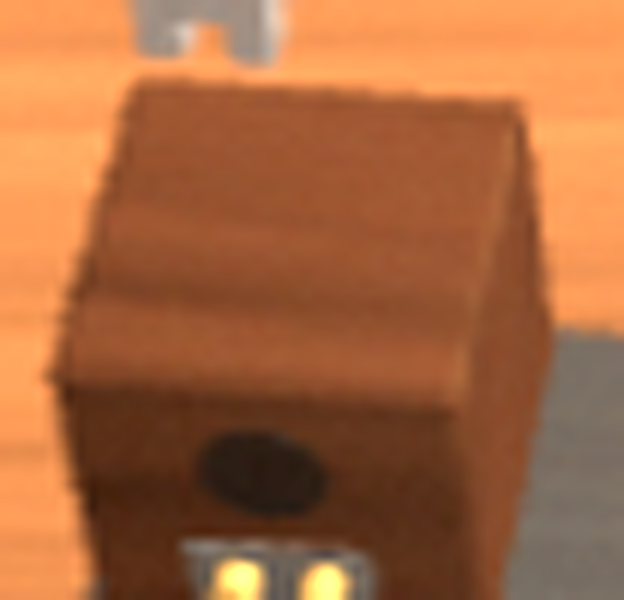

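View pics/yLT.png

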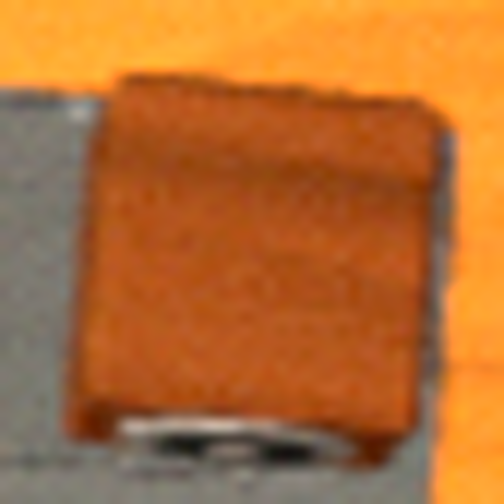

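Three estimates put the levels within 1 mm of each other (−0.1, +0.5 and −0.7 mm), so I'm handing in.

```bash
python3 - <<'E'
from workcell import *
print(close_job())
E
```

```text
the job is handed in; nothing more can be done
None
```

I fitted the rightmost crank on the lift's screw and wound the speaker up about 21.4 mm, to level with the plinth speaker as far as the cameras can tell. I then let go, moved clear and handed the job in at about 33 s.

- **Fit:** The cross bar slid into a slot without resistance, and the crank stopped at its expected home height with about 8 N on the wrist. It was wound in four strokes with regrips. At every reading during the winding the sideways force was under 3 N.
- **Level:** The three estimates of the lift speaker's height against the plinth speaker were −0.1 mm (scene camera only), +0.5 mm (both cameras, edges) and −0.7 mm (corner clicks on the opening pictures plus the measured rise). They disagree by about 1.2 mm but are all inside the 2 mm limit. The angle turned also agrees with the rise seen in the pictures.
- **End state:** The last pictures show the crank upright and seated with the bar in its slots. The other objects are where they were, and the arm touches nothing.
- **Problems:** The first automatic box fit of the speakers failed, so I dropped it. The two cameras also disagreed by about 2 mm in x, which I corrected for. The tool tilted by up to about 0.06 rad while moving, without raising the forces.

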